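# Secure the tube carrier on a rotator with an R-clip and set its speed wheel

### The arm

A 6-joint arm with a two-finger parallel gripper is mounted at the origin on a cart in front of the work surface, level with it; the furniture and walls round the work are solid. World frame = base frame: x ahead of the robot, y to its left, z up, the work surface at z = 0. Lengths are in m, angles in degrees, forces in N, time in s.
With the tool pointing down it reaches from about 0.35 to 0.875 m from the base axis. Payload 4.2 kg.
Tool frame: the origin (TCP) lies between the finger pads; the fingertips stand 8 mm ahead of it and the grasp point (between the pads) lies 11 mm behind it; z points along the fingers, y is the line along which they close (so a half turn about z gives the same grasp; the last joint's range is limited). The gripper opens to 87 mm and grips with 3 to 60 N. Pads are 19 mm wide; open, the fingers measure 117 mm over their backs; the gripper's body (75 mm by 190 mm) begins 51 mm behind the grasp point.
Start: joints at [-49.355, 22.042, 0.453, 0, -68.411, -14.817], TCP at [0.272, -0.563, 0.231] pointing down, gripper open.
Joint ranges: [-179.83, 179.83], [-69.29, 118.12], [-61.27, 80.66], [-181.25, 117.63], [-171.15, -9.14], [-177.46, 177.46]. Speed limits (degrees/s): [159.86, 159.86, 180, 180, 180, 180].

### API

Orientations are given as a 3x3 rotation matrix whose columns are the frame's x, y, z axes.
In Python, from station import sense, capture, camera_model, finish_job, find_in gives the robot as it stands. The module is installed in compiled form; this text tells all that it offers.
- The arm moves only by the tool arm_command, never from a script. Its argument "motion" is a list of rows, each a list of 7 numbers: the finger opening in mm, from 0 to 87, then the shift along the tool's x, y, z in mm, then the turn, a rotation vector about the tool's x, y, z in rad. In form: [[jaw, dx, dy, dz, rx, ry, rz], ...]. A call has 1 to 8 rows; each row shifts and turns the commanded pose from where the row before left it, along the tool's axes as they then stand; what a row does not reach is not made up. A row lasts 1/10 s, in which the tool goes at most 50 mm and 8.59 degrees, less where a joint would pass 70% of its speed; a pose out of reach is approached as far as the arm can. A call with a gripper value outside its range is refused whole. The fingers move at their own pace and stop on an object; the grip force is fixed at half the most. Time passes only in rows, so rows that do not move let the fingers close. It gives the time, the measured TCP pose, the force, the opening and the grip force at its end, in the units of the state.
- sense(): the state, without advancing time (a new reading comes with each control period).
- capture(name): name is "scene" or "top" or "wrist"; returns the picture (420x560x3 uint8, red, green, blue); there is no depth.
- camera_model(name): a dict with "fx", "fy", "cx", "cy" (pixels), "k1" (the pictures are not rectified: a ray, as slopes to the right and down, at radius r is drawn at 1 + k1 r^2 times it, then the intrinsics apply), "R" (3x3) and "t" (3): a world point X has camera coordinates R X + t. Camera axes: x right, y down, z forward; pixel columns grow to the right and rows downward; lengths in m; the calibration is good to about 2 mm. A picture is of the moment at which its call begins: read the wrist's pose just before it. camera_model takes no time and is no camera call; for the wrist camera it gives the pose at the moment of the call.
- finish_job(): hands the job in; it is judged then, once.
Trained networks look in the newest picture that a camera, given by its name, has taken for a name from the list of things; names that differ only in an ending like _2 or _b are one class to them, and where a whole thing is asked for, a point or a joint stands for the part that bears it (a point fixed in the world has none). Each returns a list of dicts, best first, with "p" (0 to 1); they miss things now and then, are a little off and sometimes report something else, mostly with a low value. They report only what shows in the picture. A call takes as long as a camera call. They do not tell look-alikes from the thing itself.
- find_in(target, camera): "location" ([row, column] in pixels, amid what is visible of it).
The state is a dict: "time_s": time; "joints": joint angles; "joint_velocities": joint speeds; "effort": joint torques, N m; "tcp_pos": TCP position; "ee_rot": TCP orientation; "wrist_force": force on the tool from outside, world axes, zero at the start; "moment": the same for the moment, N m; "gripper_width": opening from 0.0 (shut) to 1.0 (fully open); "gripper_force": force on a finger pad.
Only numpy, scipy, OpenCV 4.12 (cv2) and the standard library are available. Lean on these libraries where they do the work, as an engineer would, in place of code of your own. Each camera call takes 0.05 s, during which the arm holds its last target. There are 200 camera calls.

### The job

To get the tube rotator ready, push the disc-shaped tube carrier along the shaft until it is fully home against the shoulder, then take the R-clip out of its stand and push its straight leg down through the shaft's cross-hole until the sprung leg has ridden over the shaft and the clip sits fully home. Finally roll the numbered speed wheel so that the digit 6 stands at the index on top, and leave the brown bottle, the beaker and the lying tube undisturbed.

Things in the scene. Friction and masses are not known exactly. Their poses are not given: they have to be found in the camera images.
- rotator: Fixed bench tube rotator; origin on the worktop; z up, x away from the robot at yaw 0, y left. White housing 116 (x) by 92 (y) mm, centre at y = +66 mm, top 150 mm high. A steel shaft, 24 mm thick, runs from its right side along -y at 110 mm height over the bare worktop, past a 44 mm thick shoulder (face at y = +8 mm) to its free end at y = -110 mm.
- cross_hole (a point): Centre of the shaft's vertical cross-hole, on the shaft's axis, at y = -68 mm of the rotator, 110 mm high; axes as the rotator's (y along the shaft to the housing). The hole goes right through the 24 mm shaft and is 10 mm wide. The carrier's sleeve covers it until the carrier is home; then the sleeve ends 8 mm from the hole's centre.
- carrier (a joint): Slide of the tube carrier on the shaft, m: 0 = fully home against the shoulder, grows as it stands farther out along the rotator's -y (stop at 0.045). 2 N of friction; stays where it is left. The carrier is a grey disc, 84 mm across and 14 mm thick, with an aluminium sleeve 32 mm thick and 54 mm long on its -y side.
- disc_face (a point): Point on the carrier's axis (the shaft's axis) in the plane of the disc's -y face, at the root of its sleeve; y along the shaft towards the housing. Above the sleeve (16 mm above this point and higher) the disc's face is bare up to 42 mm above this point: push there towards +y.
- clip_grip (a point): Centre of the R-clip's black grip tab, 36 mm (x) by 14 mm (y) by 30 mm (z). The steel clip starts upright in its stand: z points up along its straight leg, x points to the side on which the sprung leg hangs, and the clip lies in its x-z plane. The tab is held across its 14 mm (along y). Loose, about 95 g.
- clip_seat (a point): Point on the axis of the clip's straight leg 53 mm below the tab's centre and 60 mm above the leg's tip; axes as clip_grip. When the clip is home this point lies at the centre of the cross-hole (2 mm of play up and down) and clip x points along the rotator's x, either way, so the clip's plane is square to the shaft.
- clip_tip (a point): Lower, round tip of the clip's straight leg; axes as clip_grip. The straight leg is 7 mm thick and stands straight below the tab's centre, 60 mm from tip to seat, 113 mm from tip to tab centre.
- spring_leg (a joint): Spread of the clip's sprung leg, rad: 0 = relaxed against its stop, about 0.13 while its nip passes the widest part of the shaft. Once the straight leg is well in the hole, the nip spreads over the shaft and snaps under it at some 10 N of downward push; it springs back by itself. The coil meets the shaft some 2 mm past home.
- clip_stand: Fixed grey block, 60 x 60 x 32 mm, origin at the centre of its underside; the clip's straight leg stands 28 mm deep in an 8 mm hole in the middle of its top, and must be lifted 28 mm to leave it.
- wheel_axle (a point): Centre of the speed wheel, on its axle, which runs along the rotator's y; 148 mm above the worktop, in the middle of the housing's top; axes as the rotator's. The white wheel is 76 mm across and 30 mm wide, and its upper half stands out of the housing. Five finger lugs, 5 mm thick and 30 mm wide, reach out to 54 mm from the axle.
- speed_wheel (a joint): Speed wheel, rad: digit k on top, at the black index fin on the right-hand cheek, at 0.628 k (digit 6: 3.770); grows as the wheel's top moves along the rotator's +x, away from the robot. Stops just beyond 0 and 9, no clicks, stays where left (0.05 N m friction). The five lugs stand between digits, at angles from the top towards +x of 0.314 - 1.257 m + joint value, m = 0..4.
- brown_bottle_mid (a point): Middle of a loose brown reagent bottle that stands upright, 48 mm across, 85 mm tall. Bystander.
- beaker_mid (a point): Middle of a loose clear beaker that stands upright, 77 mm across, 92 mm tall. Bystander.
- big_tube_mid (a point): Middle of a loose capped tube, 34 mm thick and 105 mm long, lying on the worktop. Bystander.
- r_clip: The whole steel R-clip, 128 mm tall; origin at the tip of its straight leg; axes as clip_grip. The sprung leg (wire 6 mm thick) hangs from a coil 25 mm above the seat; its centre line lies 16.5 mm out (+x) from the straight leg's axis at the seat, nips in to 10 mm at 14 mm below the seat and flares to 19 mm at its end, 27 mm below the seat.
Not all that is in view belongs to the job. Of the things that look like the r_clip, the smaller one is meant.

How it is judged:
By the outcome, as a careful person would: the job done as asked, in the order asked, and still so for the second after the job is handed in, with the robot touching nothing.
It also fails if it takes over 72 s, if anything falls off the work surface, if the arm or the gripper's body presses on something with over 40 N, if the wrist force passes 120 N, or if a joint passes its speed limit or range.

## Working session

There is one attempt and no reset: what is moved stays moved. The work goes in short steps, Python scripts to look and compute and a tool call to move; the robot and the scene stay as the last step left them, time stands still between calls to the robot, and variables do not carry over. Pictures are saved under pics/ and viewed, at most 10 in all, crops included, and the job is handed in when it is done.

Besides the shell and the picture viewer there is one more tool, called after "Request:" as name(argument=value, ...) on one line, values as JSON. arm_command: Moves the arm, as the interface text tells. Its arguments: {"type":"object","properties":{"motion":{"type":"array"}},"required":["motion"]}

```bash
mkdir -p pics; cat > h.py <<'E'
import numpy as np, cv2, json
from station import sense, capture, camera_model, finish_job, find_in
def ray(cam,rc,m=None):
    m=m or camera_model(cam); R=np.array(m["R"]);t=np.array(m["t"])
    d=np.array([(rc[1]-m["cx"])/m["fx"],(rc[0]-m["cy"])/m["fy"]]);u=d.copy()
    for _ in range(20): u=d/(1+m["k1"]*(u@u))
    v=R.T@np.array([u[0],u[1],1]); return -R.T@t, v/np.linalg.norm(v)
def at_z(cam,rc,z,m=None):
    o,v=ray(cam,rc,m); return o+v*(z-o[2])/v[2]
def proj(cam,X,m=None):
    m=m or camera_model(cam); c=np.array(m["R"])@np.array(X)+np.array(m["t"]); u=c[:2]/c[2]; u=u*(1+m["k1"]*(u@u))
    return np.array([m["fy"]*u[1]+m["cy"],m["fx"]*u[0]+m["cx"]])
def tri(rays):
    A=np.zeros((3,3));b=np.zeros(3)
    for o,v in rays:
        P=np.eye(3)-np.outer(v,v);A+=P;b+=P@o
    return np.linalg.solve(A,b)
def save(n,im): cv2.imwrite(f"pics/{n}.png",im[:,:,::-1])
E
python3 - <<'E'
from h import *
for c in ("scene","top"):
    save(c+"0",capture(c)); 
    m=camera_model(c); print(c,np.round(-np.array(m["R"]).T@m["t"],3),round(m["fx"]),np.round(m["R"][2],2))
    for n in "rotator cross_hole carrier disc_face clip_grip clip_seat clip_tip r_clip clip_stand wheel_axle speed_wheel brown_bottle_mid beaker_mid big_tube_mid".split():
        try: print(n,[(np.round(d["location"]).astype(int).tolist(),round(d["p"],2)) for d in find_in(n,c)][:4])
        except Exception as e: print(n,e)
print(sense())
E
```

```text
scene [0.093 0.94  0.906] 506 [ 0.38 -0.69 -0.61]
rotator [([272, 269], 0.7)]
cross_hole [([269, 270], 0.88), ([233, 287], 0.61)]
carrier [([232, 286], 0.88), ([271, 272], 0.53)]
disc_face [([232, 288], 0.74), ([270, 272], 0.68)]
clip_grip [([271, 272], 0.59), ([166, 343], 0.54), ([234, 288], 0.29)]
clip_seat [([233, 343], 0.97), ([168, 344], 0.5)]
clip_tip [([236, 347], 0.6), ([230, 286], 0.56), ([167, 343], 0.51)]
r_clip [([237, 344], 0.73), ([167, 340], 0.55)]
clip_stand [([192, 338], 0.66), ([168, 343], 0.52)]
wheel_axle [([269, 268], 0.95)]
speed_wheel [([245, 267], 0.9)]
brown_bottle_mid [([196, 271], 0.64)]
beaker_mid [([353, 282], 0.76)]
big_tube_mid [([324, 188], 0.82)]
top [0.48  0.056 1.016] 387 [ 0.11 -0.01 -0.99]
rotator [([238, 227], 0.59)]
cross_hole [([239, 227], 0.76), ([249, 405], 0.6)]
carrier [([238, 263], 0.86)]
disc_face [([238, 258], 0.7)]
clip_grip [([276, 336], 0.82), ([245, 420], 0.68)]
clip_seat [([279, 334], 0.98), ([242, 419], 0.59)]
clip_tip [([280, 338], 0.72), ([248, 405], 0.65), ([245, 417], 0.59), ([199, 165], 0.59)]
r_clip [([277, 335], 0.95), ([243
[... 391 characters left out ...]
672e+01, -1.48145886e+01]), 'joint_velocities': array([ 0.09747299,  0.09217871,  0.03389251, -0.05114555, -0.10921348,
       -0.01153433]), 'effort': array([-7.86706210e-06, -3.90462184e+01,  1.87621987e+01,  4.22449127e+00,
        1.54538458e-02, -1.81414146e-05]), 'tcp_pos': array([ 0.27233136, -0.56252741,  0.23052153]), 'ee_rot': array([[-9.00075984e-01, -4.35732971e-01, -3.03314972e-05],
       [-4.35732972e-01,  9.00075983e-01,  4.76313777e-05],
       [ 6.54609047e-06,  5.60882926e-05, -9.99999998e-01]]), 'wrist_force': array([-0.34030393, -0.2391326 , -0.86523302]), 'moment': array([-0.00340612, -0.00081297,  0.03887879]), 'gripper_force': 0.0, 'gripper_width': 0.9986487852140911}
```

```bash
python3 - <<'E'
import cv2
a=cv2.imread("pics/scene0.png");b=cv2.imread("pics/top0.png")
cv2.imwrite("pics/sc1.png",cv2.resize(a[130:390,150:430],None,fx=2.3,fy=2.3,interpolation=3)[:598,:])
cv2.imwrite("pics/tc1.png",cv2.resize(b[150:350,110:460],None,fx=2.28,fy=2.28,interpolation=3))
E
```

```text
(no output)
```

View pics/sc1.png

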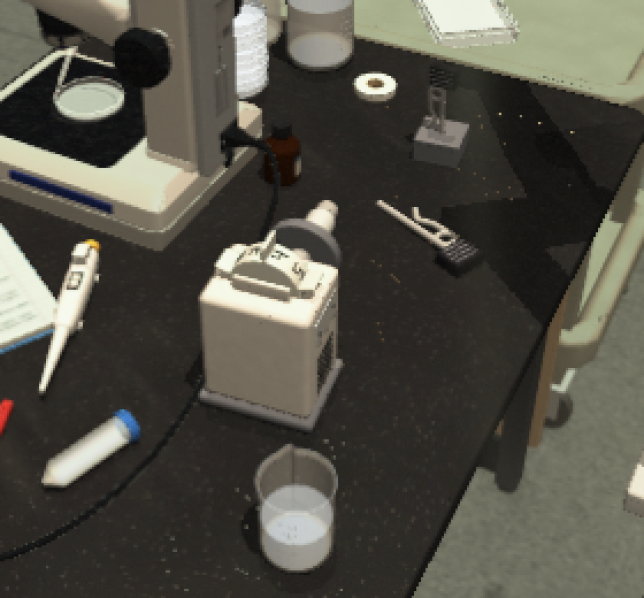

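View pics/tc1.png

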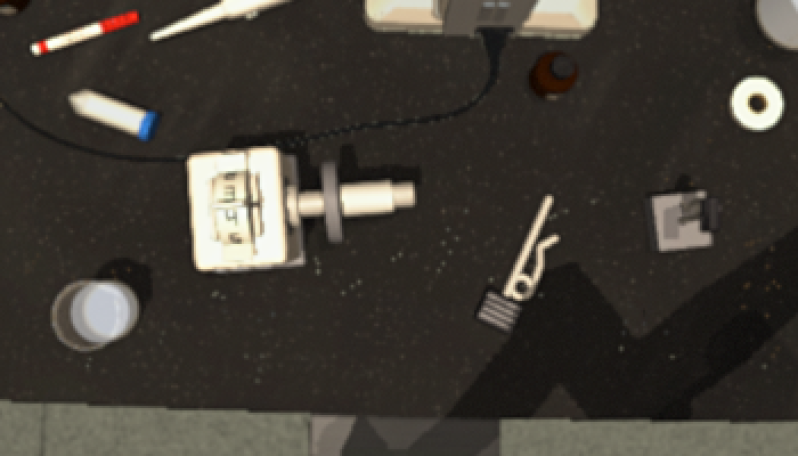

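The upright clip in the grey stand (scene px ~(167,343)) is the smaller, meant one. The lying clip at scene (237,344) is the larger look-alike. In the top view the shaft runs from about (239,244) to its free end at (235,292), with the disc at col ~257.

```bash
python3 - <<'E'
from h import *
f=lambda x,y:(y/2.28+150,x/2.28+110)
g=lambda x,y:(y/2.3+130,x/2.3+150)
for n,p,z in [("shaft end",f(414,194),.11),("shaft root",f(303,203),.11),("disc top",f(331,161),.11),("disc bot",f(334,241),.11),
 ("hous NW",f(187,153),.15),("NE",f(281,148),.15),("SE",f(291,262),.15),("SW",f(196,270),.15),("stand a",f(651,196),.032),("b",f(705,190),.032),("c",f(712,243),.032),("d",f(657,251),.032),("tab",(244,420),.12)]:
    print(n,np.round(at_z("top",p,z),3))
for n,p,z in [("shaft end",g(330,207),.11),("stand",g(443,132),.032),("tab",g(440,75),.125)]: print("S",n,np.round(at_z("scene",p,z),3))
m=camera_model("wrist");s=sense();print("wrist cam in tool",np.round(s["ee_rot"].T@(-np.array(m["R"]).T@m["t"]-s["tcp_pos"]),3),np.round(np.array(m["R"])@s["ee_rot"],2),m["fx"])
E
```

```text
shaft end [0.536 0.022 0.11 ]
shaft root [0.523 0.136 0.11 ]
disc top [0.567 0.108 0.11 ]
disc bot [0.485 0.102 0.11 ]
hous NW [0.567 0.249 0.15 ]
NE [0.575 0.156 0.15 ]
SE [0.463 0.142 0.15 ]
SW [0.453 0.234 0.15 ]
stand a [ 0.546 -0.249  0.032]
b [ 0.554 -0.311  0.032]
c [ 0.494 -0.319  0.032]
d [ 0.484 -0.255  0.032]
tab [ 0.522 -0.28   0.12 ]
S shaft end [0.535 0.023 0.11 ]
S stand [ 0.517 -0.28   0.032]
S tab [ 0.523 -0.268  0.125]
wrist cam in tool [ 0.067 -0.001 -0.155] [[-0.    1.   -0.  ]
 [-0.97 -0.   -0.25]
 [-0.25  0.    0.97]] 366.26544039622394
```

```bash
cat >> h.py <<'E'
from scipy.spatial.transform import Rotation as Ro
YAW=np.radians(6.3); O=np.array([0.524,0.131,0.])
def W(p): c,s=np.cos(YAW),np.sin(YAW); return O+np.array([[c,-s,0],[s,c,0],[0,0,1]])@np.array(p)
def down(h): # tool z down, tool x heading h (deg)
    h=np.radians(h); x=np.array([np.cos(h),np.sin(h),0]); z=np.array([0,0,-1.]); return np.c_[x,np.cross(z,x),z]
def rows(jaw,P,Rt,P0=None,R0=None,step=48):
    s=sense(); P0=s["tcp_pos"] if P0 is None else np.array(P0); R0=s["ee_rot"] if R0 is None else R0; P=np.array(P)
    rv=Ro.from_matrix(R0.T@Rt).as_rotvec(); n=int(np.ceil(max(np.linalg.norm(P-P0)/step*1000,np.degrees(np.linalg.norm(rv))/8.2,1)))
    out=[]
    for i in range(n):
        Ri=R0@Ro.from_rotvec(rv*i/n).as_matrix(); d=Ri.T@(P-P0)/n*1000
        out.append([jaw]+np.round(d).astype(int).tolist()+np.round(rv/n,3).tolist())
    print(out); return P,Rt
E
python3 - <<'E'
from h import *
H=np.degrees(YAW)-90
a=rows(0,W([0,-.09,.21]),down(H))
E
```

```text
[[0, -36, 31, 1, 0.0, 0.0, -0.088], [0, -38, 27, 1, 0.0, 0.0, -0.088], [0, -40, 24, 1, 0.0, 0.0, -0.088], [0, -42, 20, 1, 0.0, 0.0, -0.088], [0, -44, 17, 1, 0.0, 0.0, -0.088], [0, -45, 13, 1, 0.0, 0.0, -0.088], [0, -46, 9, 1, 0.0, 0.0, -0.088], [0, -47, 5, 1, 0.0, 0.0, -0.088], [0, -47, 0, 1, 0.0, 0.0, -0.088], [0, -47, -4, 1, 0.0, 0.0, -0.088], [0, -46, -8, 1, 0.0, 0.0, -0.088], [0, -45, -12, 1, 0.0, 0.0, -0.088], [0, -44, -16, 1, 0.0, 0.0, -0.088], [0, -43, -20, 1, 0.0, 0.0, -0.088]]
```

Request:
arm_command(motion=[[0,-36,31,0,0,0,-0.088],[0,-38,27,0,0,0,-0.088],[0,-40,24,0,0,0,-0.088],[0,-42,20,0,0,0,-0.088],[0,-44,17,0,0,0,-0.088],[0,-45,13,0,0,0,-0.088],[0,-46,9,0,0,0,-0.088]])

```text
time_s: 2.2
tcp_pos: [0.4021, -0.2592, 0.2309]
ee_rot: [[-0.48, -0.877, 0.001], [-0.877, 0.48, -0.0], [-0.0, -0.001, -1.0]]
wrist_force: [0.9, -0.8, 0.1]
gripper_width: 0.45
gripper_force: 0.0
```

Request:
arm_command(motion=[[0,-47,5,0,0,0,-0.088],[0,-47,0,0,0,0,-0.088],[0,-47,-4,0,0,0,-0.088],[0,-46,-8,0,0,0,-0.088],[0,-45,-12,0,0,0,-0.088],[0,-44,-16,0,0,0,-0.088],[0,-43,-20,0,0,0,-0.088],[0,0,0,0,0,0,0]])

```text
time_s: 3.0
tcp_pos: [0.5352, 0.045, 0.2303]
ee_rot: [[0.119, -0.993, 0.002], [-0.993, -0.119, 0.001], [-0.0, -0.002, -1.0]]
wrist_force: [-1.0, -0.6, 0.4]
gripper_width: 0.005
gripper_force: 0.0
```

```bash
python3 - <<'E'
from h import *
im=capture("wrist"); save("w1",im); s=sense(); print(s["tcp_pos"],s["time_s"])
for p in ([0,-.11,.11],[0,-.11,.122],[0,-.033,.152],[0,-.068,.122],[0,.066,.202]): print(p,proj("wrist",W(p)))
for n in ("cross_hole","disc_face","carrier","wheel_axle"): print(n,find_in(n,"wrist")[:2])
rows(0,W([0,-.065,.144]),down(np.degrees(YAW)-90))
E
```

```text
[0.53373751 0.04301178 0.23015675] 3.05
[0, -0.11, 0.11] [177.99013858 280.79487293]
[0, -0.11, 0.122] [180.73810262 280.85747329]
[0, -0.033, 0.152] [296.54327837 280.40645634]
[0, -0.068, 0.122] [235.54311152 280.54418008]
[0, 0.066, 0.202] [473.36355377 279.79289589]
cross_hole [{'location': [213.1, 282.6], 'p': 0.79}]
disc_face [{'location': [223.8, 281.8], 'p': 0.86}]
carrier [{'location': [226.8, 282.9], 'p': 0.86}]
wheel_axle [{'location': [212.7, 281.1], 'p': 0.94}]
[[0, -13, -1, 43, 0.0, -0.0, 0.0], [0, -13, -1, 43, 0.0, -0.0, 0.0]]
```

View pics/w1.png

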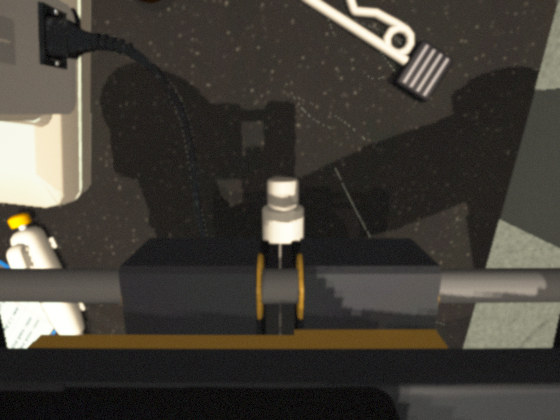

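```bash
python3 - <<'E'
from h import *
for rc in [(110,78),(200,85)]:
  for z in (.03,.1,.2): print(rc,z,at_z("wrist",rc,z))
f=lambda x,y:(y/2.28+150,x/2.28+110)
for z in (.03,.1,.2,.3): print(z,at_z("top",f(445,30),z),at_z("top",f(538,30),z))
b=cv2.imread("pics/top0.png"); cv2.imwrite("pics/t2.png",b[:200,200:420])
E
```

```text
(110, 78) 0.03 [ 0.73030184 -0.0119324   0.03      ]
(110, 78) 0.1 [ 0.69304408 -0.0150358   0.1       ]
(110, 78) 0.2 [ 0.6398187  -0.01946922  0.2       ]
(200, 85) 0.03 [0.72540045 0.07521236 0.03      ]
(200, 85) 0.1 [0.68910655 0.05497178 0.1       ]
(200, 85) 0.2 [0.63725814 0.02605665 0.2       ]
0.03 [ 0.72940591 -0.0118702   0.03      ] [ 0.73300697 -0.11883466  0.03      ]
0.1 [ 0.7116571  -0.00707832  0.1       ] [ 0.7150024  -0.10644542  0.1       ]
0.2 [ 6.86301673e-01 -2.32785895e-04  2.00000000e-01] [ 0.68928157 -0.0887465   0.2       ]
0.3 [0.66094624 0.00661275 0.3       ] [ 0.66356075 -0.07104759  0.3       ]
```

View pics/t2.png

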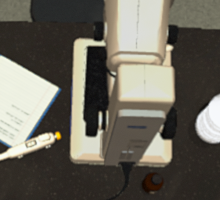

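Request:
arm_command(motion=[[0,-13,-2,43,0,0,0],[0,-13,-2,43,0,0,0],[0,-8,0,0,0,0,0],[0,-10,0,0,0,0,0],[0,-10,0,0,0,0,0]])

```text
time_s: 3.75
tcp_pos: [0.5321, 0.0949, 0.1469]
ee_rot: [[0.111, -0.994, 0.003], [-0.994, -0.111, 0.0], [0.0, -0.003, -1.0]]
wrist_force: [1.1, -2.2, -2.1]
gripper_width: 0.004
gripper_force: 1.2
```

Request:
arm_command(motion=[[0,-6,0,0,0,0,0],[0,-6,0,0,0,0,0],[0,-4,0,0,0,0,0],[0,0,0,0,0,0,0]])

```text
time_s: 4.15
tcp_pos: [0.5294, 0.1115, 0.1452]
ee_rot: [[0.112, -0.994, 0.001], [-0.994, -0.112, 0.001], [-0.001, -0.002, -1.0]]
wrist_force: [-0.4, -0.5, -0.2]
gripper_width: 0.007
gripper_force: 0.0
```

Request:
arm_command(motion=[[0,-3,0,0,0,0,0],[0,-2,0,0,0,0,0],[0,-1,0,0,0,0,0]])

```text
time_s: 4.45
tcp_pos: [0.5285, 0.1166, 0.1446]
ee_rot: [[0.112, -0.994, -0.0], [-0.994, -0.112, -0.0], [0.0, 0.0, -1.0]]
wrist_force: [0.6, -2.1, 1.2]
gripper_width: 0.007
gripper_force: 1.0
```

Request:
arm_command(motion=[[0,-2,0,0,0,0,0],[0,-2,0,0,0,0,0],[0,-1,0,0,0,0,0]])

```text
time_s: 4.75
tcp_pos: [0.5283, 0.1176, 0.1447]
ee_rot: [[0.112, -0.994, -0.001], [-0.994, -0.112, -0.008], [0.007, 0.002, -1.0]]
wrist_force: [6.5, -18.0, -0.1]
gripper_width: 0.008
gripper_force: 9.6
```

Request:
arm_command(motion=[[0,8,0,0,0,0,0],[0,6,0,0,0,0,0],[87,0,0,-35,0,0,0],[87,0,0,-40,0,0,0],[87,0,0,-30,0,0,0],[87,0,0,0,0,0,0]])

```text
time_s: 5.35
tcp_pos: [0.5319, 0.109, 0.2546]
ee_rot: [[0.113, -0.994, 0.01], [-0.994, -0.113, 0.005], [-0.003, -0.01, -1.0]]
wrist_force: [-0.6, -0.4, -0.8]
gripper_width: 0.285
gripper_force: 0.0
```

```bash
python3 - <<'E'
from h import *
im=capture("wrist"); save("w2",im); s=sense(); print(s["tcp_pos"],s["time_s"],s["wrist_force"])
for p in ([0,-.11,.11],[0,-.11,.122],[0,-.06,.126],[0,-.068,.122]): print(p,proj("wrist",W(p)))
print(find_in("cross_hole","wrist")[:2])
cv2.imwrite("pics/w2c.png",cv2.resize(im[60:300,180:400,::-1],None,fx=2.5,fy=2.5,interpolation=3))
E
```

```text
[0.53038597 0.10864553 0.25180036] 5.4 [-1.2799211   0.88191132 -1.00545154]
[0, -0.11, 0.11] [ 88.88032127 286.79007093]
[0, -0.11, 0.122] [ 87.81145543 287.02021485]
[0, -0.06, 0.126] [156.0576262  286.68576363]
[0, -0.068, 0.122] [145.04154419 286.67699632]
[{'location': [223.3, 288.6], 'p': 0.6}]
```

View pics/w2c.png

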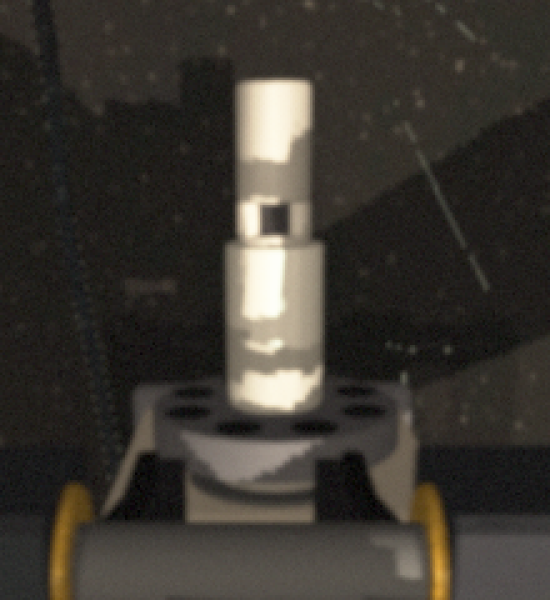

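The carrier is home: the cross-hole shows clear of the sleeve at px ~(147.6,289.6). I'll measure it precisely with the arm at rest.

```bash
python3 - <<'E'
from h import *
for k in range(2):
    m=camera_model("wrist"); im=capture("wrist"); g=cv2.cvtColor(im,cv2.COLOR_RGB2GRAY)
    w=g[136:160,280:300]; b=(w<110).astype(np.uint8); n,l,st,c=cv2.connectedComponentsWithStats(b)
    for i in range(1,n):
        if st[i,4]>30: 
            rc=(c[i][1]+136,c[i][0]+280); print(rc,st[i], at_z("wrist",rc,.122,m))
    r=g[125,260:320].astype(float); e=np.where(r>110)[0]; r2=g[125]; print("shaft cols",e.min()+260,e.max()+260)
    cc=lambda row:(lambda e:(e.min()+e.max())/2+262)(np.where(g[row,262:317]>115)[0])
    for row in (100,110,135): print(row,at_z("wrist",(row,cc(row)),.116,m))
print(W([0,-.068,.122]),sense()["tcp_pos"])
# plan to stand
s=sense()
for h in (-90,-30): rows(87,[.52,-.20,.30],down(h))
E
```

```text
(np.float64(145.78048780487805), np.float64(298.4390243902439)) [17  0  3 23 41] [0.52089828 0.06220069 0.122     ]
(np.float64(148.86290322580646), np.float64(284.93548387096774)) [  0   7  11  13 124] [0.53089052 0.0656692  0.122     ]
shaft cols 271 296
100 [0.53527671 0.02973399 0.116     ]
110 [0.53444032 0.03702264 0.116     ]
135 [0.53345792 0.0557789  0.116     ]
(np.float64(146.109375), np.float64(298.015625)) [16  0  4 24 64] [0.52042641 0.06191343 0.122     ]
(np.float64(149.3846153846154), np.float64(283.90384615384613)) [  0   7   9  13 104] [0.53083006 0.06556379 0.122     ]
shaft cols 269 295
100 [0.53594685 0.02944291 0.116     ]
110 [0.53512347 0.03670648 0.116     ]
135 [0.5337867  0.05535348 0.116     ]
[0.53146193 0.06341066 0.122     ] [0.52861583 0.10773242 0.24815974]
[[87, 44, 6, -7, 0.0, -0.0, 0.016], [87, 44, 5, -7, 0.0, -0.0, 0.016], [87, 44, 5, -7, 0.0, -0.0, 0.016], [87, 44, 4, -7, 0.0, -0.0, 0.016], [87, 44, 3, -7, 0.0, -0.0, 0.016], [87, 44, 3, -7, 0.0, -0.0, 0.016], [87, 44, 2, -7, 0.0, -0.0, 0.016]]
[[87, 44, 6, -7, 0.0, 0.0, -0.134], [87, 42, 12, -7, 0.0, 0.0, -0.134], [87, 40, 17, -7, 0.0, 0.0, -0.134], [87, 38, 23, -7, 0.0, 0.0, -0.134], [87, 34, 27, -7, 0.0, 0.0, -0.134], [87, 30, 32, -7, 0.0, 0.0, -0.134], [87, 26, 36, -7, 0.0, 0.0, -0.134]]
```

```bash
sed -i 's/O=np.array.*/O=np.array([0.524,0.133,0.])/' h.py; python3 - <<'E'
from h import *
rows(87,[.52,-.21,.27],down(-85))
E
```

```text
[[87, 45, 6, -3, 0.0, 0.0, 0.004], [87, 45, 6, -3, 0.0, 0.0, 0.004], [87, 45, 6, -3, 0.0, 0.0, 0.004], [87, 45, 6, -3, 0.0, 0.0, 0.004], [87, 45, 6, -3, 0.0, 0.0, 0.004], [87, 45, 6, -3, 0.0, 0.0, 0.004], [87, 45, 5, -3, 0.0, 0.0, 0.004]]
```

Request:
arm_command(motion=[[87,45,6,-3,0,0,0],[87,45,6,-3,0,0,0],[87,45,6,-3,0,0,0],[87,45,6,-3,0,0,0],[87,45,6,-3,0,0,0],[87,45,6,-3,0,0,0],[87,45,5,-3,0,0,0],[87,0,0,0,0,0,0]])

```text
time_s: 6.35
tcp_pos: [0.5231, -0.2141, 0.2687]
ee_rot: [[0.106, -0.994, -0.003], [-0.994, -0.106, -0.0], [-0.0, 0.003, -1.0]]
wrist_force: [-0.2, 0.4, -0.3]
gripper_width: 0.993
gripper_force: 0.0
```

```bash
python3 - <<'E'
from h import *
capture("wrist");capture("wrist");m=camera_model("wrist"); im=capture("wrist"); save("w3",im); print(sense()["tcp_pos"])
for n in ("clip_grip","clip_stand","clip_seat"):
  for d in find_in(n,"wrist")[:2]: print(n,d,at_z("wrist",d["location"],.117 if n!="clip_stand" else .032,m))
E
```

```text
[ 0.5233923  -0.20977909  0.26901325]
clip_grip {'location': [109.5, 290.4], 'p': 0.69} [ 0.52260001 -0.283184    0.117     ]
clip_grip {'location': [252.9, 305.7], 'p': 0.64} [ 0.49469448 -0.16173671  0.117     ]
clip_stand {'location': [121.2, 287.3], 'p': 0.97} [ 0.52186591 -0.2724841   0.032     ]
clip_stand {'location': [234.1, 129.0], 'p': 0.65} [ 0.68515421 -0.1304231   0.032     ]
clip_seat {'location': [113.3, 289.1], 'p': 0.81} [ 0.52330466 -0.28010489  0.117     ]
clip_seat {'location': [252.8, 305.2], 'p': 0.61} [ 0.49515099 -0.16178356  0.117     ]
```

View pics/w3.png

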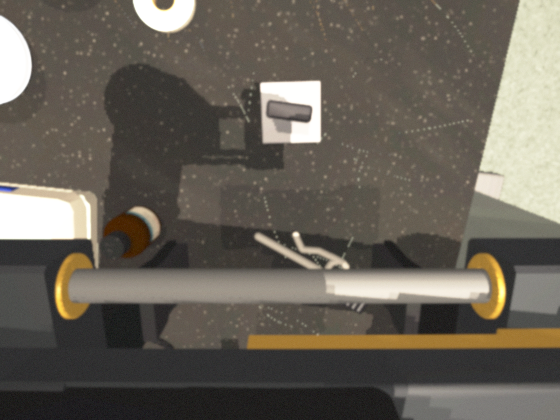

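The tab shows at px ~(111,290), dark on the bright stand, with its long axis nearly horizontal in the image (about world x). So I turn the tool about 90°, with its x toward the robot.

```bash
python3 - <<'E'
from h import *
m=camera_model("wrist"); im=cv2.imread("pics/w3.png",0)
w=im[82:142,263:318]; b=(w<100).astype(np.uint8); n,l,st,c=cv2.connectedComponentsWithStats(b); 
for i in range(1,n):
  if st[i,4]>60:
    ys,xs=np.where(l==i); r=cv2.minAreaRect(np.c_[xs,ys].astype(np.float32)); print(st[i],r)
    bx=cv2.boxPoints(r)+[263,82]; P=np.array([at_z("wrist",(q[1],q[0]),.132,m) for q in bx]); print(np.round(P,4),P.mean(0))
    for k in (0,1): d=P[k+1]-P[k]; print(np.linalg.norm(d),np.degrees(np.arctan2(d[1],d[0])))
print(sense()["joints"])
rows(87,[.52,-.282,.25],down(-179))
E
```

```text
[  4  25  44  15 187] ((25.135135650634766, 33.18918991088867), (43.40133285522461, 9.535140991210938), 9.462322235107422)
[[ 0.5427 -0.2739  0.132 ]
 [ 0.5422 -0.281   0.132 ]
 [ 0.5086 -0.2794  0.132 ]
 [ 0.5089 -0.2722  0.132 ]] [ 0.52561533 -0.27664004  0.132     ]
0.007175305835230465 -93.76017979840067
0.03361928396342503 177.32930243122172
[-5.26845606e+00  1.46463948e+01 -4.53643893e+00 -1.41077946e-02
 -7.08729098e+01  1.17963573e+01]
[[87, 6, 1, 2, 0.0, -0.0, 0.139], [87, 6, 0, 2, 0.0, -0.0, 0.139], [87, 6, -1, 2, 0.0, -0.0, 0.139], [87, 6, -2, 2, 0.0, -0.0, 0.139], [87, 6, -2, 2, 0.0, -0.0, 0.139], [87, 5, -3, 2, 0.0, -0.0, 0.139], [87, 5, -4, 2, 0.0, -0.0, 0.139], [87, 4, -4, 2, 0.0, -0.0, 0.139], [87, 4, -5, 2, 0.0, -0.0, 0.139], [87, 3, -5, 2, 0.0, -0.0, 0.139], [87, 2, -6, 2, 0.0, -0.0, 0.139], [87, 1, -6, 2, 0.0, -0.0, 0.139]]
```

```bash
python3 - <<'E'
from h import *
rows(87,[.58,-.281,.23],down(177))
E
```

```text
[[87, 6, -4, 3, 0.0, -0.0, 0.134], [87, 5, -4, 3, 0.0, -0.0, 0.134], [87, 5, -5, 3, 0.0, -0.0, 0.134], [87, 4, -6, 3, 0.0, -0.0, 0.134], [87, 3, -6, 3, 0.0, -0.0, 0.134], [87, 2, -7, 3, 0.0, -0.0, 0.134], [87, 2, -7, 3, 0.0, -0.0, 0.134], [87, 1, -7, 3, 0.0, -0.0, 0.134], [87, 0, -7, 3, 0.0, -0.0, 0.134], [87, -1, -7, 3, 0.0, -0.0, 0.134], [87, -2, -7, 3, 0.0, -0.0, 0.134], [87, -3, -6, 3, 0.0, -0.0, 0.134], [87, -4, -6, 3, 0.0, -0.0, 0.134]]
```

Request:
arm_command(motion=[[87,6,-4,3,0,0,0.134],[87,5,-4,3,0,0,0.134],[87,5,-5,3,0,0,0.134],[87,4,-6,3,0,0,0.134],[87,3,-6,3,0,0,0.134],[87,2,-7,3,0,0,0.134],[87,2,-7,3,0,0,0.134]])

```text
time_s: 7.35
tcp_pos: [0.555, -0.2471, 0.2494]
ee_rot: [[-0.737, -0.676, -0.0], [-0.676, 0.737, 0.0], [-0.0, 0.0, -1.0]]
wrist_force: [-0.6, -0.4, 0.0]
gripper_width: 1.001
gripper_force: 0.0
```

Request:
arm_command(motion=[[87,1,-7,3,0,0,0.134],[87,0,-7,3,0,0,0.134],[87,-1,-7,3,0,0,0.134],[87,-2,-7,3,0,0,0.134],[87,-3,-6,3,0,0,0.134],[87,-4,-6,3,0,0,0.134],[87,0,0,0,0,0,0],[87,0,0,0,0,0,0]])

```text
time_s: 8.15
tcp_pos: [0.5796, -0.2816, 0.2314]
ee_rot: [[-0.998, 0.055, -0.0], [0.055, 0.998, 0.0], [0.0, 0.0, -1.0]]
wrist_force: [0.8, -0.6, -1.1]
gripper_width: 1.002
gripper_force: 0.0
```

```bash
python3 - <<'E'
from h import *
capture("wrist");m=camera_model("wrist"); im=capture("wrist"); save("w4",im); s=sense(); print(s["tcp_pos"],s["joints"])
r,c=proj("wrist",[.5245,-.281,.132],m); print(r,c)
for d in find_in("clip_grip","wrist")[:2]: print(d,at_z("wrist",d["location"],.125,m))
r0=int(max(r-50,0));c0=int(c-60); print(r0,c0); cv2.imwrite("pics/w4c.png",cv2.resize(im[r0:r0+100,c0:c0+120,::-1],None,fx=5,fy=5,interpolation=3))
E
```

```text
[ 0.57952885 -0.28180046  0.23184246] [-1.15751116e+01  2.38909311e+01  3.52594602e+00 -2.97019622e-03
 -6.96213000e+01 -8.16481871e+01]
132.9531185549635 276.3372737641972
{'location': [128.1, 276.1], 'p': 0.8} [ 0.52148207 -0.28104977  0.125     ]
{'location': [38.6, 455.4], 'p': 0.64} [ 0.46982675 -0.15865915  0.125     ]
82 216
```

View pics/w4c.png

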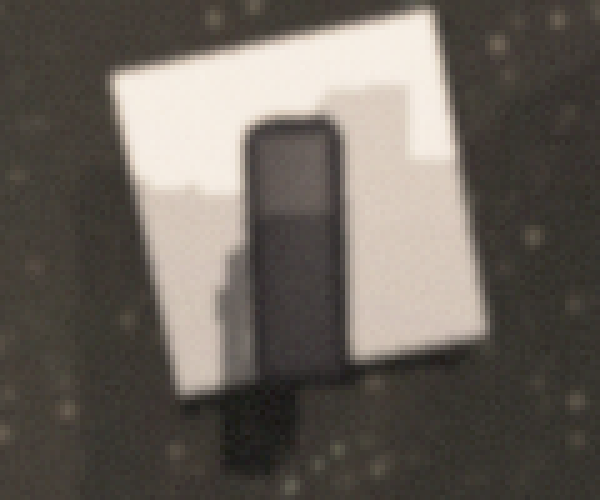

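```bash
python3 - <<'E'
from h import *
T=at_z("wrist",(131.4,275.6),.132); print(T)
rows(87,[T[0],T[1],.23],down(178.8))
rows(87,[T[0],T[1],.106],down(178.8),[T[0],T[1],.23],down(178.8))
E
```

```text
[ 0.52342347 -0.28166638  0.132     ]
[[87, 28, -1, 1, -0.0, 0.0, -0.018], [87, 28, -1, 1, -0.0, 0.0, -0.018]]
[[87, 0, 0, 41, 0.0, 0.0, 0.0], [87, 0, 0, 41, 0.0, 0.0, 0.0], [87, 0, 0, 41, 0.0, 0.0, 0.0]]
```

Request:
arm_command(motion=[[87,28,-1,0,0,0,-0.015],[87,28,-1,0,0,0,-0.015],[87,0,0,41,0,0,0],[87,0,0,41,0,0,0],[87,0,0,40,0,0,0],[87,0,0,0,0,0,0],[30,0,0,0,0,0,0],[30,0,0,0,0,0,0]])

```text
time_s: 9.1
tcp_pos: [0.5253, -0.2823, 0.1123]
ee_rot: [[-1.0, 0.028, 0.005], [0.028, 1.0, -0.002], [-0.005, -0.002, -1.0]]
wrist_force: [0.1, -0.0, -1.1]
gripper_width: 0.891
gripper_force: 0.0
```

Request:
arm_command(motion=[[24,0,0,0,0,0,0],[16,0,0,0,0,0,0],[10,0,0,0,0,0,0],[0,0,0,0,0,0,0],[0,0,0,0,0,0,0],[0,0,0,0,0,0,0]])

```text
time_s: 9.7
tcp_pos: [0.5234, -0.2817, 0.1095]
ee_rot: [[-1.0, 0.029, -0.0], [0.029, 1.0, 0.0], [0.0, 0.0, -1.0]]
wrist_force: [0.6, 0.4, -0.7]
gripper_width: 0.354
gripper_force: 0.0
```

Request:
arm_command(motion=[[0,0,0,0,0,0,0],[0,0,0,0,0,0,0],[0,0,0,0,0,0,0],[0,0,0,0,0,0,0],[0,0,0,0,0,0,0]])

```text
time_s: 10.2
tcp_pos: [0.5234, -0.2816, 0.1095]
ee_rot: [[-1.0, 0.029, -0.0], [0.029, 1.0, 0.0], [0.0, 0.0, -1.0]]
wrist_force: [-0.3, 0.2, -0.5]
gripper_width: 0.158
gripper_force: 30.0
```

Request:
arm_command(motion=[[0,0,0,-10,0,0,0],[0,0,0,-15,0,0,0],[0,0,0,-20,0,0,0],[0,0,0,-45,0,0,0],[0,0,0,-45,0,0,0],[0,0,0,-25,0,0,0],[0,0,0,0,0,0,0]])

```text
time_s: 10.9
tcp_pos: [0.5252, -0.2826, 0.2755]
ee_rot: [[-1.0, 0.029, 0.01], [0.029, 1.0, -0.004], [-0.01, -0.003, -1.0]]
wrist_force: [0.8, -0.2, -1.2]
gripper_width: 0.158
gripper_force: 30.0
```

```bash
python3 - <<'E'
from h import *
s=sense();print(s["tcp_pos"],s["gripper_width"],s["wrist_force"])
h=W([0,-.068,.0]); print(h)
rows(0,[h[0],h[1]-.03,.27],down(186.3))
E
```

```text
[ 0.52517138 -0.2825737   0.27549726] 0.1584228506217774 [ 0.78265123 -0.17244884 -1.24191796]
[0.53146193 0.06541066 0.        ]
[[0, 0, 45, 1, -0.001, 0.001, -0.02], [0, 0, 45, 1, -0.001, 0.001, -0.02], [0, -1, 45, 1, -0.001, 0.001, -0.02], [0, -2, 45, 1, -0.001, 0.001, -0.02], [0, -3, 45, 1, -0.001, 0.001, -0.02], [0, -4, 45, 1, -0.001, 0.001, -0.02], [0, -5, 45, 1, -0.001, 0.001, -0.02]]
```

Request:
arm_command(motion=[[0,0,45,0,0,0,-0.02],[0,0,45,0,0,0,-0.02],[0,-1,45,0,0,0,-0.02],[0,-2,45,0,0,0,-0.02],[0,-3,45,0,0,0,-0.02],[0,-4,45,0,0,0,-0.02],[0,-5,45,0,0,0,-0.02],[0,0,0,0,0,0,0]])

```text
time_s: 11.7
tcp_pos: [0.5281, 0.0381, 0.2687]
ee_rot: [[-0.993, -0.117, -0.002], [-0.117, 0.993, 0.001], [0.002, 0.001, -1.0]]
wrist_force: [0.5, -0.8, -0.9]
gripper_width: 0.154
gripper_force: 30.0
```

Request:
arm_command(motion=[[0,0,0,0,0,0,0],[0,0,0,0,0,0,0]])

```text
time_s: 11.9
tcp_pos: [0.5282, 0.0332, 0.269]
ee_rot: [[-0.994, -0.11, -0.001], [-0.11, 0.994, -0.001], [0.002, -0.0, -1.0]]
wrist_force: [-0.4, 0.3, -1.5]
gripper_width: 0.16
gripper_force: 30.0
```

```bash
python3 - <<'E'
from h import *
m=camera_model("wrist"); im=capture("wrist"); save("w5",im); s=sense(); P,R=s["tcp_pos"],s["ee_rot"]; print(P,s["wrist_force"],s["gripper_width"])
tip=P+R@[0,0,.1055]; print("tip",tip,proj("wrist",tip,m)); print("hole",proj("wrist",W([0,-.068,.122]),m),W([0,-.068,.122]))
for n in ("clip_tip","cross_hole"): print(n,find_in(n,"wrist")[:2])
E
```

```text
[0.52834264 0.03285533 0.26916256] [ 0.57905667  0.12276275 -0.65649516] 0.15962154881877633
tip [0.52822774 0.03281656 0.16366263] [209.14268734 279.56387472]
hole [204.73993207 317.29455404] [0.53146193 0.06541066 0.122     ]
clip_tip [{'location': [72.0, 171.8], 'p': 0.82}, {'location': [257.6, 281.5], 'p': 0.81}]
cross_hole [{'location': [194.2, 459.4], 'p': 0.79}]
```

View pics/w5.png

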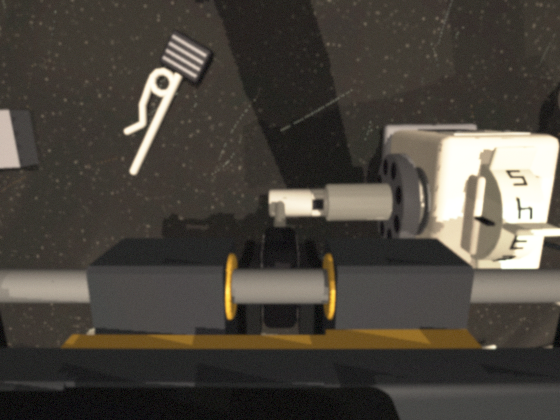

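Digits 5, 4, 3 show on the wheel (right, px ~(180–243, 515–525)), with 4 near the index. The hole is at about (205,319), as predicted. I'll refine it numerically.

```bash
python3 - <<'E'
from h import *
g=cv2.imread("pics/w5.png",0)
print(g[184:226:2,262:334:2])
E
```

```text
[[ 54  50  54  55  55  59  59  56  53  55  56  51  35  28  25  26  27  26
   23  28  35  27  28  30  26  24  32  27  27  25  28  35  58  84  89  89]
 [ 56  54  59  56  56  57  58  57  60  57  62  56  46  26  35  28  27  29
   31  28  21  24  32  33  25  26  29  33  34  34  34  48  91 120 124 123]
 [ 59  59  57  58  65  72  72  74  74  74  72  76  71  62  59  66  66  62
   65  64  64  63  68  67  51  56  59  56  62  63  62  71  99 129 138 138]
 [ 61  57  58  71 120 140 139 142 144 139 139 141 143 141 140 143 142 142
  142 143 139 140 141 138 112 103 102 106 107 107 102 103 104 127 139 140]
 [ 58  60  58  96 178 196 195 196 197 195 196 192 190 190 194 191 189 190
  189 192 188 185 184 185 166 133 122 121 119 122 117 109 112 129 147 149]
 [ 47  50  48 106 204 219 219 218 218 218 218 217 217 215 216 216 216 213
  211 212 211 210 210 210 202 184 131 121 123 122 120 114 116 130 150 150]
 [ 30  32  36 112 217 230 229 229 228 228 227 221 223 227 228 228 227 225
  225 225 225 223 224 224 219 218 159 133 134 133 131 121 119 129 153 156]
 [ 40  32  34 116 223 234 234 235 234 236 229 219 224 233
[... 1329 characters left out ...]
 123 109 107 110 110 111 109
  102  98  96  96  96  98  92 107 114 114 103  82  71  79 102 129 139 139]
 [ 33  36  34  36  35  41  65 106 121 122 110 102  59  54  49  48  52  52
   46  39  36  43  41  47  40  36  37  43  36  36  36  43  97 126 130 127]
 [ 35  34  35  32  36  37  68  96 113 120 101  79  52  33  39  37  36  38
   36  35  36  35  37  34  34  34  34  35  40  36  33  39  64  94  91  87]
 [ 34  42  46  31  32  35  67  88  94  97  91  86  51  33  30  35  36  37
   31  33  35  36  32  37  36  32  38  37  36  40  38  34  35  40  38  40]
 [ 33  35  40  36  32  36  69  86  88  91  89  84  58  49  40  41  40  41
   38  41  37  33  35  36  39  37  33  35  36  32  42  32  32  33  33  33]]
```

```bash
python3 - <<'E'
from h import *
h=at_z("wrist",(204,318),.122); print(h)
yd=W([0,1,0])-W([0,0,0])
print(sense()["tcp_pos"]); rows(0,np.r_[(h-.013*yd)[:2],.2325],down(186.3))
E
```

```text
[0.53133914 0.06546335 0.122     ]
[0.52853666 0.03265064 0.26937532]
[[0, -6, 19, 37, -0.0, -0.001, -0.001]]
```

Request:
arm_command(motion=[[0,-3,10,19,0,0,0],[0,-3,9,18,0,0,0],[0,0,0,0,0,0,0],[0,0,0,0,0,0,0],[0,0,0,0,0,0,0]])

```text
time_s: 12.55
tcp_pos: [0.5332, 0.0528, 0.2337]
ee_rot: [[-0.994, -0.11, 0.002], [-0.11, 0.994, 0.0], [-0.002, -0.0, -1.0]]
wrist_force: [-0.7, 0.5, -1.4]
gripper_width: 0.161
gripper_force: 30.0
```

```bash
python3 - <<'E'
from h import *
m=camera_model("wrist"); im=capture("wrist"); save("w6",im); s=sense(); P,R=s["tcp_pos"],s["ee_rot"]; print(P,s["wrist_force"])
tip=P+R@[0,0,.1055]; print("tip",tip,proj("wrist",tip,m)); print("hole",proj("wrist",[.5313,.0655,.122],m))
r,c=proj("wrist",tip,m).astype(int)
cv2.imwrite("pics/w6c.png",cv2.resize(im[r-40:r+40,c-45:c+55,::-1],None,fx=6,fy=6,interpolation=3)); print(r-40,c-45)
E
```

```text
[0.53311371 0.05292727 0.23372931] [ 0.59399203 -0.35997592 -0.47284544]
tip [0.53332501 0.05297397 0.12822953] [208.91376715 280.23019505]
hole [206.00581019 297.08835868]
168 235
```

View pics/w6c.png

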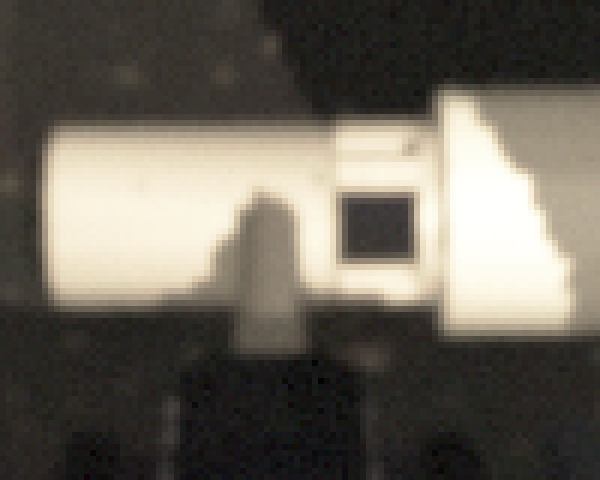

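The hole is at px (206,298). The leg's tip cap reaches row ~200 at col 280, a few mm nearer the robot than expected, so the clip probably leans slightly in the grip. I'll compute the offset.

```bash
python3 - <<'E'
from h import *
s=sense();P,R=s["tcp_pos"],s["ee_rot"]; print(P)
c=P+R@[0,0,.102]
for row in (203,205.6): 
    q=at_z("wrist",(row,280),c[2]); print(row,"seen",q,"exp",c,"diff tool",R.T@(q-c)*1000)
h=at_z("wrist",(206,298),.122); print("hole",h)
print("hole-seen tip in tool mm",R.T@(h-at_z("wrist",(204.5,280),c[2]))*1000)
E
```

```text
[0.53311371 0.05292727 0.23372931]
203 seen [0.52805273 0.05236044 0.13172953] exp [0.533318   0.05297242 0.13172953] diff tool [ 5.30062297 -0.02982182 -0.01081673]
205.6 seen [0.52997613 0.05257186 0.13172953] exp [0.533318   0.05297242 0.13172953] diff tool [ 3.36564923 -0.03099212 -0.00687077]
hole [0.53121407 0.0663237  0.122     ]
hole-seen tip in tool mm [-3.54090953 13.52995736  9.73974555]
```

Request:
arm_command(motion=[[0,-0.4,6.6,0,0,-0.015,0],[0,0,6.6,0,0,-0.015,0],[0,0,0,0,0,0,0],[0,0,0,0,0,0,0],[0,0,0,0,0,0,0]])

```text
time_s: 13.1
tcp_pos: [0.5315, 0.0667, 0.2327]
ee_rot: [[-0.993, -0.111, 0.03], [-0.111, 0.994, 0.003], [-0.03, 0.0, -1.0]]
wrist_force: [-0.1, -0.7, -0.4]
gripper_width: 0.158
gripper_force: 30.0
```

```bash
python3 - <<'E'
from h import *
m=camera_model("wrist"); im=capture("wrist"); save("w7",im); s=sense(); P,R=s["tcp_pos"],s["ee_rot"]; print(P,R.T@[0,0,-1],s["wrist_force"])
print("hole",proj("wrist",[.5313,.0659,.122],m))
g=cv2.cvtColor(im,cv2.COLOR_RGB2GRAY); print(g[188:226:2,262:300:2])
E
```

```text
[0.53153983 0.06663922 0.23260162] [3.00716363e-02 3.69224396e-06 9.99547746e-01] [ 1.21368407 -0.36561124 -1.0041493 ]
hole [202.50682659 278.99756889]
[[208 208 206 207 206 215 240 242 242 242 243 215 209 219 235 253 254 254
  254]
 [225 225 225 225 222 211 220 219 229 236 234 225 231 236 241 254 254 254
  254]
 [237 235 235 234 233 226 246 247 248 249 248 249 245 243 244 254 255 255
  255]
 [243 242 242 242 239 229 244 245 246 246 246 246 246 246 245 255 255 255
  255]
 [246 245 245 245 243 198 163 162 163 165 164 170 242 251 248 255 255 255
  255]
 [248 248 248 248 246 187  76  65  65  67  64  94 245 254 249 255 255 255
  255]
 [250 249 249 249 248 190  67  60  83 100  89  95 248 254 245 255 255 255
  255]
 [251 251 251 251 249 191  63  85 125 134 135 108 243 249 232 255 255 255
  255]
 [250 250 251 251 250 195  71 105 125 139 140 121 235 243 228 255 255 255
  255]
 [248 248 249 249 246 188  77 109 127 137 139 129 228 243 238 254 255 255
  255]
 [245 243 241 241 214 140 105 111 127 140 137 134 190 222 233 252 253 253
  254]
 [236 204 171 181 167 132 125 113 127 137 137 125 135 145 167 201 204 205
  218]
 [173 159 138 132 135 127 130 106 111 121 130 119 130 131 139 163 166 169
  169]
 [111 106 102 104 103  97 104 104 103 103 103 103  99 103 132 158 160 161
  161]
 [ 54  54  52  55  51  49  71  98 101 100 100  92  59  59 114 150 155 153
  152]
 [ 38  39  39  45  43  42  72  98 100 104 100  94  62  58 100 132 133 135
  134]
 [ 37  44  38  41  40  45  74  99 102 100 101  94  64  52  68  80  79  81
   79]
 [ 38  43  38  42  43  57  78  96  99 103 101  95  57  42  37  45  42  42
   38]
 [ 39  40  38  36  37  54  77  95  98 101  98  94  58  40  43  40  37  42
   39]]
```

Request:
arm_command(motion=[[0,0.1,-0.2,4,0,0,0],[0,0.1,0,4,0,0,0],[0,0.1,0,4,0,0,0],[0,0.1,0,4,0,0,0]])

```text
time_s: 13.55
tcp_pos: [0.5316, 0.0663, 0.216]
ee_rot: [[-0.993, -0.11, 0.03], [-0.11, 0.994, 0.003], [-0.03, -0.0, -1.0]]
wrist_force: [1.5, 0.9, -0.6]
gripper_width: 0.16
gripper_force: 30.0
```

Request:
arm_command(motion=[[0,0.2,0,5,0,0,0],[0,0.2,0,5,0,0,0],[0,0.2,0,5,0,0,0],[0,0.2,0,5,0,0,0],[0,0,0,0,0,0,0]])

```text
time_s: 14.05
tcp_pos: [0.5314, 0.0666, 0.195]
ee_rot: [[-0.993, -0.11, 0.03], [-0.11, 0.994, 0.004], [-0.03, 0.001, -1.0]]
wrist_force: [4.3, 0.2, -5.2]
gripper_width: 0.159
gripper_force: 30.0
```

Request:
arm_command(motion=[[0,0.1,0,4,0,0,0],[0,0.1,0,4,0,0,0],[0,0,0,0,0,0,0]])

```text
time_s: 14.35
tcp_pos: [0.5314, 0.0665, 0.1874]
ee_rot: [[-0.993, -0.11, 0.029], [-0.11, 0.994, 0.004], [-0.03, 0.0, -1.0]]
wrist_force: [4.9, -1.5, -5.0]
gripper_width: 0.159
gripper_force: 30.0
```

```bash
python3 - <<'E'
from h import *
s=sense();print(s["tcp_pos"],s["wrist_force"],s["moment"])
E
```

```text
[0.53137086 0.06646212 0.18736727] [ 4.93703478 -1.47470264 -4.96300187] [-0.17958062 -1.42332196  0.06381799]
```

Request:
arm_command(motion=[[0,-0.8,0,0,0,0,0],[0,0,0,0,0,0,0]])

```text
time_s: 14.55
tcp_pos: [0.5317, 0.0664, 0.1873]
ee_rot: [[-0.994, -0.11, 0.028], [-0.11, 0.994, 0.003], [-0.028, 0.0, -1.0]]
wrist_force: [2.6, -0.1, -6.7]
gripper_width: 0.158
gripper_force: 30.0
```

Request:
arm_command(motion=[[0,-0.2,0,4,0,0,0],[0,0,0,4,0,0,0],[0,0,0,0,0,0,0]])

```text
time_s: 14.85
tcp_pos: [0.532, 0.0663, 0.1799]
ee_rot: [[-0.993, -0.11, 0.028], [-0.11, 0.994, 0.003], [-0.029, -0.0, -1.0]]
wrist_force: [0.6, -1.2, -3.0]
gripper_width: 0.16
gripper_force: 30.0
```

Request:
arm_command(motion=[[0,0,0,4,0,0,0],[0,0,0,4,0,0,0],[0,0,0,0,0,0,0]])

```text
time_s: 15.15
tcp_pos: [0.5322, 0.0662, 0.1722]
ee_rot: [[-0.993, -0.11, 0.028], [-0.11, 0.994, 0.003], [-0.029, -0.0, -1.0]]
wrist_force: [0.2, -1.4, -0.8]
gripper_width: 0.159
gripper_force: 30.0
```

Request:
arm_command(motion=[[0,0,0,4,0,0,0],[0,0,0,4,0,0,0],[0,0,0,0,0,0,0]])

```text
time_s: 15.45
tcp_pos: [0.5322, 0.0663, 0.1635]
ee_rot: [[-0.994, -0.11, 0.028], [-0.11, 0.994, 0.003], [-0.028, -0.0, -1.0]]
wrist_force: [0.5, -1.0, -2.9]
gripper_width: 0.161
gripper_force: 30.0
```

Request:
arm_command(motion=[[0,0,0,3,0,0,0],[0,0,0,2,0,0,0],[0,0,0,0,0,0,0]])

```text
time_s: 15.75
tcp_pos: [0.5323, 0.0663, 0.1586]
ee_rot: [[-0.994, -0.11, 0.027], [-0.11, 0.994, 0.003], [-0.027, -0.0, -1.0]]
wrist_force: [-1.9, -1.4, -1.7]
gripper_width: 0.159
gripper_force: 30.0
```

Request:
arm_command(motion=[[0,0,0,2,0,0,0],[0,0,0,1,0,0,0],[0,0,0,0,0,0,0]])

```text
time_s: 16.05
tcp_pos: [0.5324, 0.0663, 0.1559]
ee_rot: [[-0.994, -0.11, 0.027], [-0.11, 0.994, 0.003], [-0.028, -0.0, -1.0]]
wrist_force: [-3.9, -2.0, 0.7]
gripper_width: 0.159
gripper_force: 30.0
```

Request:
arm_command(motion=[[0,0,0,1.5,0,0,0],[0,0,0,1,0,0,0],[0,0,0,0,0,0,0]])

```text
time_s: 16.35
tcp_pos: [0.5324, 0.0663, 0.1535]
ee_rot: [[-0.994, -0.11, 0.027], [-0.11, 0.994, 0.003], [-0.028, -0.0, -1.0]]
wrist_force: [-3.6, -1.7, 1.0]
gripper_width: 0.162
gripper_force: 30.0
```

Request:
arm_command(motion=[[0,0,0,1,0,0,0],[0,0,0,1,0,0,0],[0,0,0,0,0,0,0]])

```text
time_s: 16.65
tcp_pos: [0.5324, 0.0663, 0.1515]
ee_rot: [[-0.994, -0.11, 0.027], [-0.11, 0.994, 0.003], [-0.027, -0.0, -1.0]]
wrist_force: [-4.3, -0.4, 1.3]
gripper_width: 0.154
gripper_force: 30.0
```

Request:
arm_command(motion=[[0,0,0,1,0,0,0],[0,0,0,0,0,0,0]])

```text
time_s: 16.85
tcp_pos: [0.5324, 0.0663, 0.1504]
ee_rot: [[-0.994, -0.11, 0.027], [-0.11, 0.994, 0.003], [-0.027, -0.0, -1.0]]
wrist_force: [-5.0, -1.0, 1.2]
gripper_width: 0.159
gripper_force: 30.0
```

```bash
python3 - <<'E'
from h import *
s=capture("scene");w=capture("wrist")
r,c=proj("scene",[.5313,.066,.13]).astype(int); print("scene c",r,c)
a=cv2.resize(s[r-40:r+40,c-45:c+35],(400,400),interpolation=cv2.INTER_CUBIC)
t=capture("top"); r,c=proj("top",[.5313,.1,.13]).astype(int); b=cv2.resize(t[r-40:r+40,c-50:c+30],(400,400),interpolation=cv2.INTER_CUBIC)
w2=cv2.resize(w[120:320,160:560],(400,200),interpolation=cv2.INTER_AREA)
o=np.zeros((600,800,3),np.uint8); o[:400,:400]=a;o[:400,400:]=b;
w2=w[110:310,160:560];o[400:,:400]=w2; o[400:,400:]=s[150:350,180:580][:200,:380].repeat(1,0).shape and cv2.resize(s[170:320,200:500],(400,200))
save("comp",o); print(sense()["tcp_pos"],[round(float(x),1) for x in proj("scene",[.5313,.066,.122])])
for p in ([.5313,.066,.05],[.5313,.066,.163]): print(proj("scene",p))
E
```

```text
scene c 223 287
[0.53240185 0.06626829 0.15033558] [226.0, 287.0]
[247.95986838 286.81873017]
[212.8518217  287.13115063]
```

View pics/comp.png

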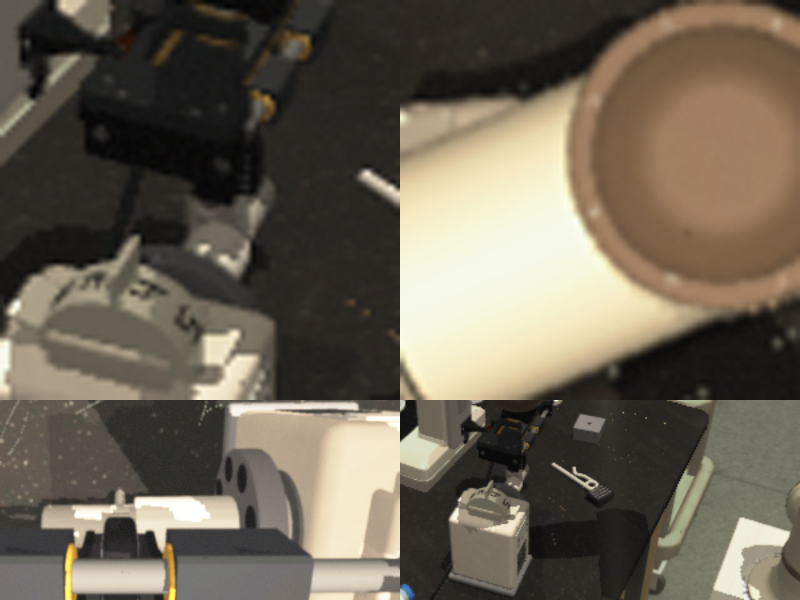

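```bash
python3 - <<'E'
from h import *
m=camera_model("wrist");s=sense();R=s["ee_rot"];P=s["tcp_pos"]
# pose at w6: untilted; in tool frame constant camera => use tool-frame points
f=lambda x,z: proj("wrist",P+R@np.array([x,0,z]),m)
print("tip",f(0,.1055),"sphere",f(0,.102))
for sg in(1,-1): print(sg,"sprung end",f(sg*.019,.0725),"nip",f(sg*.010,.0595),"seatlevel",f(sg*.0165,.0455),"coil",f(sg*.0165,.0205))
hx=(W([0,-.068,.122])-P); print("hole tool now",R.T@hx*1000, proj("wrist",W([0,-.068,.122]),m))
for x,z in((-.012,.11),(0,.122),(.012,.11)): print("shaft x",x,proj("wrist",W([x,-.068,z]),m))
g=cv2.cvtColor(capture("wrist"),cv2.COLOR_RGB2GRAY); print(g[194:246:2,262:300:2])
E
```

```text
tip [208.87016465 280.07895487] sphere [210.06596919 280.08496376]
1 sprung end [192.76754021 280.12661878] nip [211.70381433 280.16403302] seatlevel [206.91226446 280.19457004] coil [219.07488399 280.27230228]
-1 sprung end [249.11042637 280.15751428] nip [242.87980711 280.18051002] seatlevel [261.3814315 280.2220383] coil [279.90464208 280.29973435]
hole tool now [ 1.79606572 -0.7390545  28.29756686] [241.72700715 278.86335054]
shaft x -0.012 [213.53302895 278.88973996]
shaft x 0 [241.72700715 278.86335054]
shaft x 0.012 [253.85760898 278.93370023]
[[ 77  74  76  80  76  82  77  82  78  80  77  77  79  81  81  80  77  78
   74]
 [ 78  78  79  79  80  79  79  80  81  86  79  75  81  80  79  76  80  81
   76]
 [ 82  78  80  79  77  77  81  81 104 114  87  79  78  80  84  77  80  79
   79]
 [ 83  82  80  81  68  65  74  95 146 167 128  88  81  79  81  83  78  77
   73]
 [ 85  83  77  70  57  48  61 124 172 190 176 119  74  74  79  79  71  78
   65]
 [ 80  88  84  59  48  46  74 143 175 188 171 122  59  53  57  65  57  59
   52]
 [ 81  81  69  57  50  50  83 149 175 186 159 114  59  48
[... 863 characters left out ...]
  51  48  48  44  47  46  44  71 120 169 202
  223]
 [184 168  89  40  39  35  40  43  41  37  31  36  35  33  38  52 134 205
  229]
 [182 142  55  36  34  40  40  41  38  34  37  34  32  32  34  39  87 201
  233]
 [182 117  44  36  44  40  39  41  31  29  31  40  37  35  38  34  59 176
  231]
 [176 101  34  38  39  40  42  42  35  31  34  34  32  32  32  31  48 162
  232]
 [176  92  26  37  36  41  38  34  33  37  39  31  33  36  29  31  44 151
  228]
 [169  76  32  34  34  33  36  34  35  36  36  34  35  36  30  36  36 128
  221]
 [145  63  35  35  31  34  36  30  33  37  34  34  32  27  35  32  35 109
  191]
 [ 78  49  29  31  31  37  32  36  33  37  30  26  31  33  31  36  38  64
   93]]
```

Request:
arm_command(motion=[[0,0,0,1,0,0,0],[0,0,0,1,0,0,0],[0,0,0,0,0,0,0]])

```text
time_s: 17.35
tcp_pos: [0.533, 0.0663, 0.15]
ee_rot: [[-0.993, -0.111, 0.029], [-0.111, 0.994, 0.002], [-0.029, -0.001, -1.0]]
wrist_force: [-7.2, -0.6, 8.8]
gripper_width: 0.16
gripper_force: 30.0
```

Request:
arm_command(motion=[[0,0,0,1,0,0,0],[0,0,0,0,0,0,0]])

```text
time_s: 17.55
tcp_pos: [0.5335, 0.0664, 0.1498]
ee_rot: [[-0.993, -0.111, 0.03], [-0.111, 0.994, 0.003], [-0.03, -0.001, -1.0]]
wrist_force: [-7.7, -1.7, 12.4]
gripper_width: 0.161
gripper_force: 30.0
```

Request:
arm_command(motion=[[0,0,0,1,0,0,0],[0,0,0,1,0,0,0],[0,0,0,0,0,0,0]])

```text
time_s: 17.85
tcp_pos: [0.5348, 0.0666, 0.1495]
ee_rot: [[-0.993, -0.112, 0.033], [-0.112, 0.994, 0.003], [-0.034, -0.001, -0.999]]
wrist_force: [-8.6, -0.7, 16.9]
gripper_width: 0.156
gripper_force: 30.0
```

Request:
arm_command(motion=[[0,0,0,-3,0,0,0],[0,0,0,-3,0,0,0],[0,0,0,0,0,0,0],[0,0,0,0,0,0,0]])

```text
time_s: 18.25
tcp_pos: [0.5346, 0.0672, 0.1525]
ee_rot: [[-0.993, -0.111, 0.032], [-0.111, 0.994, 0.004], [-0.032, 0.001, -0.999]]
wrist_force: [-0.0, 0.6, 0.8]
gripper_width: 0.154
gripper_force: 30.0
```

Request:
arm_command(motion=[[22,0,0,0,0,0,0],[30,0,0,0,0,0,0],[36,0,0,0,0,0,0],[36,0,0,0,0,0,0]])

```text
time_s: 18.65
tcp_pos: [0.5336, 0.0666, 0.152]
ee_rot: [[-0.993, -0.111, 0.03], [-0.111, 0.994, 0.003], [-0.03, -0.0, -1.0]]
wrist_force: [-0.6, 0.2, -0.5]
gripper_width: 0.388
gripper_force: 0.0
```

Request:
arm_command(motion=[[36,0,0,-10,0,0,0],[36,0,0,-35,0,0,0],[36,0,0,-45,0,0,0],[36,-2,-40,-30,0,0.03,0],[36,-25,-40,0,0,0,0],[36,-25,-40,0,0,0,0],[36,0,0,0,0,0,0],[36,0,0,0,0,0,0]])

```text
time_s: 19.45
tcp_pos: [0.595, -0.0482, 0.2719]
ee_rot: [[-0.994, -0.108, -0.001], [-0.108, 0.994, 0.0], [0.001, 0.0, -1.0]]
wrist_force: [-0.5, 1.3, 0.7]
gripper_width: 0.41
gripper_force: 0.0
```

```bash
python3 - <<'E'
from h import *
m=camera_model("wrist"); im=capture("wrist"); save("w8",im); s=sense(); print(s["tcp_pos"],s["wrist_force"],s["time_s"],s["joints"])
h=W([0,-.068,.11]); 
for n,z in (("clip_grip",.163),("clip_seat",.11),("clip_tip",.05),("cross_hole",.11),("speed_wheel",.15),("r_clip",.13)): print(n,np.round(proj("wrist",[h[0],h[1],z],m)),[(d["location"],d["p"]) for d in find_in(n,"wrist")[:2]])
print("scene tabproj",proj("scene",[h[0],h[1],.163]),proj("scene",[h[0],h[1],.178]),proj("scene",[h[0],h[1],.148]))
sc=capture("scene"); save("s8",sc)
for n in ("clip_grip","r_clip"):print([(d["location"],d["p"]) for d in find_in(n,"scene")[:3]])
r,c=proj("scene",[h[0],h[1],.163]).astype(int)
print(cv2.cvtColor(sc,cv2.COLOR_RGB2GRAY)[r-14:r+26,c-16:c+16])
E
```

```text
[ 0.59460335 -0.04742219  0.27218244] [0.75649689 0.20756876 0.33004435] 19.5 [ 1.09731938e+01  1.78135993e+01  1.85166122e-01 -1.25440582e-02
 -7.23891888e+01 -9.46581009e+01]
clip_grip [139. 448.] [([35.5, 239.3], 0.95), ([143.8, 446.6], 0.7)]
clip_seat [135. 420.] [([146.0, 443.0], 0.68), ([34.2, 239.9], 0.66)]
clip_tip [132. 398.] [([31.7, 241.7], 0.89), ([130.9, 509.3], 0.74)]
cross_hole [135. 420.] [([131.8, 508.3], 0.89)]
speed_wheel [138. 440.] [([134.0, 504.1], 0.21)]
r_clip [136. 430.] [([145.8, 444.9], 0.9), ([33.0, 242.3], 0.88)]
scene tabproj [212.70290339 287.18177026] [207.74338226 287.2267576 ] [217.58847666 287.13756959]
[([234.5, 341.2], 0.85), ([216.1, 284.6], 0.75)]
[([236.9, 345.4], 0.98), ([216.4, 284.5], 0.59)]
[[ 11  13  13 ...  37  39  41]
 [ 11  11  15 ...  37  38  37]
 [  9  12  13 ...  39  37  37]
 ...
 [ 61  81  85 ...  33  36  36]
 [171  86  59 ...  34  33  33]
 [231 224 176 ...  40  38  35]]
```

```bash
python3 - <<'E'
from h import *
g=cv2.imread("pics/w8.png",0)
ch=" .:-=+*#%@"
print("w8 cols 380..486, rows 105..175")
for r in range(105,176,2): print(r,"".join(ch[min(9,int(v)//26)] for v in g[r,380:500]))
h=W([0,-.068,.11]); m=None
for dx,z in ((0,.178),(0,.148),(.018,.178),(-.018,.178),(.018,.148),(-.018,.148),(0,.122)): 
    p=W([dx,-.068,z]); print(dx,z,np.round(proj("wrist",p),1), np.round(proj("scene",p),1))
g=cv2.imread("pics/s8.png",0); print("scene rows 195.. cols 262..")
for r in range(195,250): print(r,"".join(ch[min(9,int(v)//20)] for v in g[r,255:315]))
E
```

```text
w8 cols 380..486, rows 105..175
105 ---::::-----:::-:::::--::::::::::::::::::::::::-:::::-::::-::::::----::::::........::---======++++=------::.......::----
107 ----:::::--::::::::::::::::::::::::::::::::::::::::::-::::-------::::::::..........::---======+++=-------:::....::------
109 ::::::::::::::::-:::::::--::::---::::::::::::::::::::::::::--------::::............:---======+++=----------:::::--------
111 :::::::::::::::::::::::::::::--:-::::::-:::::::::::::::::::::------:::.............:---=========--::::------------------
113 ::::::::::::--:::::::::::::::::::::::::::::::::::--::::::::::::-:-::::............::---======+==::...::-----------------
115 ::::::::::::::::::::::::::::::::::-::::::::::::::::::-=++++++=++++++==+++++*********############******############**+==-
117 ::-::::::::-::::---:::::::::::::::-:::::::::::::::-==+*#%#+=============++*#%%%@@@@@@@@@@@@@@@@@@@@@@@@@@@@@@@@@@@@@@%#*
119 -::-::::::----::----::-::-::-:--:-----:----------=+++++=-:.................:::--==+*##%@@@@@@@@@@@@@@@@@@@@@@@@@@@@@@@@%
121 ========================================++++*#%%%%%#%#*=-:..:...
[... 6604 characters left out ...]
*+#@%=+%@@@@*::::--=+++++:            ..:.:.......
240 +#%*%@#@+***@@@@%:*@@@@%:::::--++++=:            ...........
241 +@@@@@@@++*#@=#@*@%=#@@@%::::::-=+++=.           ...........
242 @@@@@@@@++#@@@@%*@@@@@@@@%+-::::-=+==-          ....... ....
243 @@@@%%@@@#@@@@@@@@@@@@@@@@@@@#*-:-====:         ........:-..
244 *+*******+#@@@@@@@@@@@@#%@@@@@@@@#*++=:         ............
245 +++++++++++*#@@@@@@@@@@+@@@@@@@@@@@@@%*:       ... . ......:
246 +++++++++++++*#@@@@@@@*#@#@@@@@@@@@@@@@@*:    ..............
247 +++++++++++++++*#@@@@@+*@-#@@@@@@@@@@@@@@@     .............
248 +++++++++++++++++*%@@@@++#+*@@@@@@@@@@@@@@.     ............
249 ++++++++++++++++++*#@@@@%%+#@@@@@@@@@@@@@#.     ............
```

```bash
python3 - <<'E'
from h import *
s=sense();P,R=s["tcp_pos"],s["ee_rot"];m=camera_model("wrist")
P5=np.array([.52834,.03286,.26916]);R5=np.array([[-0.994,-0.11,-0.001],[-0.11,0.994,-0.001],[0.002,0,-1.]])
def p5(X): return proj("wrist",P+R@(R5.T@(X-P5)),m)
for y in (.051,.066): 
  for a in np.arange(-1.4,1.41,.2): 
    print(y,round(a,1),"w5",np.round(p5(W([.038*np.sin(a),y,.148+.038*np.cos(a)]))),"lug",np.round(p5(W([.054*np.sin(a),y,.148+.054*np.cos(a)]))),"scene0 lug",np.round(proj("scene",W([.054*np.sin(a),y,.148+.054*np.cos(a)])),1),"dig",np.round(proj("scene",W([.038*np.sin(a),y,.148+.038*np.cos(a)])),1))
g=cv2.imread("pics/w5.png",0); ch=" .:-=+*#%@"
for r in range(150,275,2): print(r,"".join(ch[min(9,int(v)//26)] for v in g[r,460:560]))
E
```

```text
0.051 -1.4 w5 [166. 483.] lug [145. 488.] scene0 lug [250.1 290.7] dig [249.3 284.1]
0.051 -1.2 w5 [170. 488.] lug [150. 496.] scene0 lug [246.2 289.5] dig [246.6 283.2]
0.051 -1.0 w5 [176. 493.] lug [159. 503.] scene0 lug [242.4 287.5] dig [243.9 281.8]
0.051 -0.8 w5 [184. 497.] lug [170. 509.] scene0 lug [238.8 284.7] dig [241.4 279.8]
0.051 -0.6 w5 [194. 500.] lug [184. 514.] scene0 lug [235.5 281.2] dig [239.1 277.4]
0.051 -0.4 w5 [205. 501.] lug [201. 516.] scene0 lug [232.7 277.2] dig [237.2 274.6]
0.051 -0.2 w5 [216. 502.] lug [217. 517.] scene0 lug [230.5 272.8] dig [235.6 271.6]
0.051 -0.0 w5 [227. 501.] lug [234. 515.] scene0 lug [229.  268.3] dig [234.6 268.4]
0.051 0.2 w5 [237. 498.] lug [249. 512.] scene0 lug [228.3 263.8] dig [234.1 265.3]
0.051 0.4 w5 [246. 495.] lug [262. 506.] scene0 lug [228.4 259.6] dig [234.1 262.3]
0.051 0.6 w5 [253. 491.] lug [272. 500.] scene0 lug [229.2 255.8] dig [234.7 259.6]
0.051 0.8 w5 [258. 486.] lug [279. 492.] scene0 lug [230.8 252.5] dig [235.7 257.3]
0.051 1.0 w5 [260. 481.] lug [282. 485.] scene0 lug [233.  249.9] dig [237.3 255.5]

[... 7350 characters left out ...]
%%%###%%%@@@@@@@@@@@@@@@@@@@@@@@@@@@@@@@@@@@@@@@@#=:::::::::::::.:::::
264 .......:-=+****++*##%%%%%%%%%%%%%%%%%%%%@@@@@@@@@@@@@@@@@@@@@@@@@@@@@@@@@@@@@@@*-:::::::::::::::::::
266 :::::::::::-++*++*##%%%%%%%%%%%%%%%%%%%%%@@@@@@@@@@@@@@@@@@@@@@@@@@@@@@@@@@@@@%+::::::::::::::::::::
268 ::::::::::::-=====++++++++++++++++++++++*#%%%%%%%%%%%%%%%%%%%%%%%%%%%%%%%%%%#*=-::::::::::::::::::::
270 :::::::::::::::-::--:-----:--:----------:--------------------------------------:-:::-:::--:--::::::-
272 ::::::::::::::--------------------------------------------------------------------------------------
274 :::::::::::::---====-=========-==================================-==================================
```

```bash
python3 - <<'E'
from h import *
D=down(np.degrees(YAW)+180)
a=W([-.045,.070,.27]); b=W([-.045,.070,.199])
rows(0,a,D); rows(0,b,D,a,D)
E
```

```text
[[0, 16, 43, 0, 0.0, 0.0, 0.0], [0, 16, 43, 0, 0.0, 0.0, 0.0], [0, 16, 43, 0, 0.0, 0.0, 0.0], [0, 16, 43, 0, 0.0, 0.0, 0.0], [0, 16, 43, 0, 0.0, 0.0, 0.0], [0, 16, 43, 0, 0.0, 0.0, 0.0]]
[[0, 0, 0, 36, 0.0, 0.0, 0.0], [0, 0, 0, 36, 0.0, 0.0, 0.0]]
```

Request:
arm_command(motion=[[0,16,43,0,0,0,0],[0,16,43,0,0,0,0],[0,16,43,0,0,0,0],[0,16,43,0,0,0,0],[0,16,43,0,0,0,0],[0,16,43,0,0,0,0],[0,0,0,0,0,0,0],[0,0,0,0,0,0,0]])

```text
time_s: 20.75
tcp_pos: [0.4704, 0.1995, 0.2723]
ee_rot: [[-0.994, -0.113, 0.0], [-0.113, 0.994, 0.0], [-0.0, 0.0, -1.0]]
wrist_force: [-0.1, 0.6, -0.0]
gripper_width: 0.003
gripper_force: 0.0
```

```bash
python3 - <<'E'
from h import *
s=sense();D=down(np.degrees(YAW)+180)
print(s["tcp_pos"],s["gripper_width"],W([-.045,.07,.27]))
rows(0,W([-.045,.070,.199]),D)
m=camera_model("wrist"); im=capture("wrist"); save("w9",im)
for a in (-1.3,-.36,-.05,.27): print(a,proj("wrist",W([.054*np.sin(a),.066,.148+.054*np.cos(a)]),m))
E
```

```text
[0.47041706 0.19951636 0.27230456] 0.003185805545552405 [0.47159036 0.19763922 0.27      ]
[[0, 0, -1, 37, 0.0, 0.0, 0.002], [0, 0, -1, 37, 0.0, 0.0, 0.002]]
-1.3 [199.47568125 271.97106861]
-0.36 [259.58857145 271.00845351]
-0.05 [284.19527521 270.97188828]
0.27 [305.70963196 271.11520225]
```

Request:
arm_command(motion=[[0,0,0,37,0,0,0],[0,0,0,36,0,0,0],[0,0,0,0,0,0,0],[0,-10,0,0,0,0,0],[0,-10,0,0,0,0,0],[0,-10,0,0,0,0,0],[0,-8,0,0,0,0,0],[0,-6,0,0,0,0,0]])

```text
time_s: 21.6
tcp_pos: [0.5155, 0.2036, 0.1994]
ee_rot: [[-0.994, -0.11, 0.0], [-0.11, 0.994, 0.001], [-0.0, 0.001, -1.0]]
wrist_force: [-1.4, 0.5, -0.1]
gripper_width: 0.002
gripper_force: 0.7
```

Request:
arm_command(motion=[[0,-6,0,0,0,0,0],[0,-6,0,0,0,0,0],[0,-5,0,0,0,0,0],[0,0,0,0,0,0,0],[0,6,0,0,0,0,0],[0,3,0,-45,0,0,0],[0,0,0,-28,0,0,0],[0,0,0,0,0,0,0]])

```text
time_s: 22.4
tcp_pos: [0.5244, 0.2054, 0.2775]
ee_rot: [[-0.994, -0.112, 0.01], [-0.112, 0.994, 0.005], [-0.01, 0.004, -1.0]]
wrist_force: [0.1, 0.2, 0.9]
gripper_width: 0.002
gripper_force: 0.0
```

Request:
arm_command(motion=[[0,-45,-30,0,0,0,0],[0,0,0,0,0,0,0],[0,0,0,0,0,0,0],[0,0,0,0,0,0,0]])

```text
time_s: 22.8
tcp_pos: [0.5664, 0.1813, 0.2716]
ee_rot: [[-0.994, -0.111, -0.001], [-0.111, 0.994, -0.0], [0.001, -0.0, -1.0]]
wrist_force: [-0.6, 0.1, 1.2]
gripper_width: 0.005
gripper_force: 0.0
```

```bash
cat >> h.py <<'E'
def wheelstrip(n=63,amin=-1.3,amax=1.0,y0=.046,y1=.082,r=.038):
    "unroll the wheel rim from the wrist picture: rows = angle from top, columns = rotator y"
    m=camera_model("wrist"); im=cv2.cvtColor(capture("wrist"),cv2.COLOR_RGB2GRAY)
    A=np.linspace(amin,amax,n);Y=np.linspace(y0,y1,72)
    P=np.array([[proj("wrist",W([r*np.sin(a),y,.148+r*np.cos(a)]),m) for y in Y] for a in A]).astype(np.float32)
    return A,cv2.remap(im,P[:,:,1].copy(),P[:,:,0].copy(),cv2.INTER_LINEAR)
E
python3 - <<'E'
from h import *
print(sense()["tcp_pos"])
A,S=wheelstrip()
ch=" .:-=+*#%@"
for a,l in zip(A,S): print("%5.2f"%a,"".join(ch[min(9,int(v)//26)] for v in l))
E
```

```text
[0.56635512 0.18133232 0.27160642]
-1.30 %%%%%%%%%#***++++++++++++++++++=-------------------==++++++++++++++++**#
-1.26 %%%%%%%%%#***++++++++++++++++++=-------------------==++++++++++++++++**#
-1.23 %%%%%%%%%#********+++++++++++++=------------------==++++++++++++++++***#
-1.19 %%%%%%%%%#***********+++++**++++==================++++*****************#
-1.15 %%%%%%%%%#*********************++++++++++++++++++********************###
-1.11 %%%%%%%%%#*********#**#########*********################################
-1.08 %%%%%%%%%#*****######################################%%%#####%%######%##
-1.04 %%%%%%%%%#****##%%%%%%%%%%%%%%%%%%%%%%%%%%%%%%%%%%%%%%%%%%%%%%%%%%%%%%%%
-1.00 %%%%%%%%%#****#%%%%%%%%%%%%%%%%%%%%%%%%%%%%%%%%%%%%%%%%%%%%%%%%%%%%%%%%%
-0.97 %%%%%%%%%#****##%%%%%%%%%%%%%%%%%%%%%%%%%%%%%%%%%%%#####################
-0.93 #####%%%%#*++**#########################################################
-0.89 #***##%%#**++****###*#*##*##********************************************
-0.85 ##***####*++++**********************************************************
-0.82 ##*****##*+++*******************
[... 3211 characters left out ...]
##***++++*%%@@@@@@@@@%%**+++++++++++++++++++++++++++++++++++++++++++
 0.74 @@@%##***++++*%%@@@@@@@@@@%##***++++++++++++++++++++++++++++++++++++++++
 0.78 @@@%#****++++*%%@@@@@@@@@@@@%%#**+++++++++++++++++++++++++++++++++++++++
 0.81 @@@%#****++++*%%@@@@@@@@@@@@@@%#***+++++++++++++++++++++++++++++++++++++
 0.85 @@@%#****++++*#%@@@@@@@@@@@@@@@%%##**+++++++++++++++++++++++++++++++++++
 0.89 @@@%#*****+++*#%@@@@@@@@@@@@@@@@@%%#**++++++++++++++++++++++++++++++++++
 0.93 @@@%#*****+++*#%@@@@@@@@@@@@@@@@@@@%#***++++++++++++++++++++++++++++++++
 0.96 @@@%#*****+++*#%@@@@@@@@@@@@@@@@@@@%%###**++++++++++++++++++++++++++++++
 1.00 @@@%#*****+++*#%@@@@@@@@@@@@@@@@@@@@@%%%#**+++++++++++++++++++++++++++++
```

The 5 is centred at −0.335 rad and the 4 at +0.30 rad, so the wheel reads about 2.83 and needs another ~0.94. Next I push the following lug.

```bash
python3 - <<'E'
from h import *
D=down(np.degrees(YAW)+180)
a=W([-.065,.072,.272]); b=W([-.065,.072,.189]); c=W([-.038,.072,.189]);d=W([-.020,.072,.199])
rows(0,a,D); rows(0,b,D,a,D);rows(0,c,D,b,D)
E
```

```text
[[0, 37, 10, 0, -0.0, -0.0, 0.0], [0, 37, 10, 0, -0.0, -0.0, 0.0], [0, 37, 9, 0, -0.0, -0.0, 0.0]]
[[0, 0, 0, 42, 0.0, 0.0, 0.0], [0, 0, 0, 42, 0.0, 0.0, 0.0]]
[[0, -27, 0, 0, 0.0, 0.0, 0.0]]
```

Request:
arm_command(motion=[[0,37,10,0,0,0,0],[0,37,10,0,0,0,0],[0,37,9,0,0,0,0],[0,0,0,42,0,0,0],[0,0,0,41,0,0,0],[0,0,0,0,0,0,0],[0,-10,0,0,0,0,0],[0,-10,0,0,0,0,0]])

```text
time_s: 23.65
tcp_pos: [0.4751, 0.201, 0.1916]
ee_rot: [[-0.994, -0.112, 0.003], [-0.112, 0.994, 0.002], [-0.003, 0.001, -1.0]]
wrist_force: [-2.4, -0.4, 2.0]
gripper_width: 0.007
gripper_force: 1.3
```

Request:
arm_command(motion=[[0,-7,0,0,0,0,0],[0,-6,0,-4,0,0,0],[0,-6,0,-3,0,0,0],[0,-6,0,-3,0,0,0],[0,-5,0,0,0,0,0],[0,-5,0,0,0,0,0],[0,-3,0,0,0,0,0],[0,0,0,0,0,0,0]])

```text
time_s: 24.45
tcp_pos: [0.5116, 0.2044, 0.1989]
ee_rot: [[-0.994, -0.11, 0.0], [-0.11, 0.994, 0.0], [-0.0, 0.0, -1.0]]
wrist_force: [-0.2, -0.1, 0.4]
gripper_width: 0.006
gripper_force: 0.1
```

```bash
python3 - <<'E'
from h import *
s=sense();c,q=np.cos(YAW),np.sin(YAW);d=s["tcp_pos"]-O;print("rot",c*d[0]+q*d[1],-q*d[0]+c*d[1],d[2],s["wrist_force"])
E
```

```text
rot -0.004468828052442291 0.07229111065046877 0.1988831385275131 [-0.2402752  -0.09377886  0.42257528]
```

Request:
arm_command(motion=[[0,8,0,0,0,0,0],[0,2,0,-40,0,0,0],[0,0,0,-35,0,0,0],[0,-35,-15,0,0,0,0],[0,-35,-15,0,0,0,0],[0,0,0,0,0,0,0],[0,0,0,0,0,0,0]])

```text
time_s: 25.15
tcp_pos: [0.5739, 0.1807, 0.2733]
ee_rot: [[-0.994, -0.109, -0.001], [-0.109, 0.994, -0.0], [0.001, -0.0, -1.0]]
wrist_force: [-0.0, -1.0, -0.4]
gripper_width: 0.006
gripper_force: 0.0
```

```bash
python3 - <<'E'
from h import *
s=sense();print(s["tcp_pos"])
A,S=wheelstrip(n=53,amin=-1.1,amax=.9)
ch=" .:-=+*#%@"
for a,l in zip(A,S): print("%5.2f"%a,"".join(ch[min(9,int(v)//26)] for v in l))
D=down(np.degrees(YAW)+180)
rows(0,W([-.02,.072,.274]),D)
E
```

```text
[0.5738594  0.1807262  0.27332825]
-1.10 %%%%%%%%%#***###########################################################
-1.06 %%%%%%%%%#***##########################################################%
-1.02 %%%%%%%%%#****##################****###################################%
-0.98 %%%%%%%%%#****###############**++++***#########*#*##*****************##%
-0.95 #%%%%%%%%#****##############**+=--=+***#######***********************###
-0.91 #####%%%%#***###############**+=--=+*###############**########**##******
-0.87 ##**##%%#****################**=--=+*###############################**++
-0.83 ###**####****#################*=--=+*###############################**++
-0.79 ##*****##****#################*=--=**################################*++
-0.75 ##*****##****#################*=--=*#################################*++
-0.72 ###****##***##################*=--=*#################################*++
-0.68 ###****##***##################*+--+*#################################*++
-0.64 ##****###***##################*+--=*#################################*++
-0.60 ##***##%#***######%%%%%%%#####*+
[... 2488 characters left out ...]
=
 0.63 @@@%#****+++++++++++++++++++++++++++++++++++++=-::-=+++++++++++++++++++=
 0.67 @@@%%#***++++++++++++++++++++++==--------------:::-==+++++++++++++++++++
 0.71 @@@%##***++++++++++++++++++++++==---------------:--==++++++++++++++++++*
 0.75 @@%%#*****+++++++++++++++++++++++==================++++++++++++++++++++*
 0.78 @@@%##****++++++++++++++++++++++++++++++++++++++++++++++++++++++++++++**
 0.82 @@@@%%##**++==++++++++++++++++++++++++++++++++++++++++++++++++++++++++**
 0.86 @@@@@@%%#*+++++++++++++++++++++++==+++++++++++++++++++++++++++++++++++**
 0.90 @@@@@@@%#**+++++++++++++++++++=======+++++++++++++++++++++++++++++++++**
[[0, 37, 15, 0, -0.0, -0.0, 0.0], [0, 37, 15, 0, -0.0, -0.0, 0.0]]
```

In this view the digits stand upside down: the one at −0.09 rad is the 6, with 7 behind it and 5 ahead. The index fin is at about −0.05 rad. A small nudge of about 2 mm at the lug remains.

Request:
arm_command(motion=[[0,37,15,0,0,0,0],[0,37,15,0,0,0,0],[0,0,0,0,0,0,0],[0,0,0,40,0,0,0],[0,0,0,34,0,0,0],[0,0,0,0,0,0,0],[0,0,0,0,0,0,0]])

```text
time_s: 25.9
tcp_pos: [0.4974, 0.2029, 0.201]
ee_rot: [[-0.994, -0.112, 0.001], [-0.112, 0.994, -0.001], [-0.001, -0.001, -1.0]]
wrist_force: [0.7, 0.1, 0.7]
gripper_width: 0.005
gripper_force: 0.0
```

```bash
python3 - <<'E'
from h import *
s=sense();c,q=np.cos(YAW),np.sin(YAW);d=s["tcp_pos"]-O;print("rot",c*d[0]+q*d[1],-q*d[0]+c*d[1],d[2],s["wrist_force"])
E
```

```text
rot -0.01873159976955499 0.07239925601077844 0.2009904468910891 [0.68381338 0.1293723  0.71058214]
```

Request:
arm_command(motion=[[0,-8,0,2,0,0,0],[0,-5,0,0,0,0,0],[0,-3.3,0,0,0,0,0],[0,0,0,0,0,0,0],[0,0,0,0,0,0,0],[0,8,0,0,0,0,0],[0,2,0,-40,0,0,0],[0,0,0,-35,0,0,0]])

```text
time_s: 26.7
tcp_pos: [0.5024, 0.2028, 0.2736]
ee_rot: [[-0.994, -0.111, -0.002], [-0.111, 0.994, -0.002], [0.002, -0.002, -1.0]]
wrist_force: [0.9, 0.8, 0.2]
gripper_width: 0.007
gripper_force: 0.0
```

Request:
arm_command(motion=[[0,-35,-15,0,0,0,0],[0,-35,-15,0,0,0,0],[0,0,0,0,0,0,0],[0,0,0,0,0,0,0],[0,0,0,0,0,0,0]])

```text
time_s: 27.2
tcp_pos: [0.5754, 0.1813, 0.2729]
ee_rot: [[-0.994, -0.111, -0.001], [-0.111, 0.994, -0.0], [0.001, -0.0, -1.0]]
wrist_force: [0.2, 0.3, 0.0]
gripper_width: 0.006
gripper_force: 0.0
```

```bash
python3 - <<'E'
from h import *
A,S=wheelstrip(n=36,amin=-.4,amax=.3,y0=.042)
ch=" .:-=+*#%@"
for a,l in zip(A,S): print("%5.2f"%a,"".join(ch[min(9,int(v)//26)] for v in l))
for c in ("top","scene"):
    capture(c)
    for n in ("brown_bottle_mid","beaker_mid","big_tube_mid","r_clip"): print(c,n,[(d["location"],round(d["p"],2)) for d in find_in(n,c)[:2]])
s=sense();print(s["time_s"],s["tcp_pos"])
E
```

```text
-0.40 %########***###*+*#%%%%%%%%%%%%%%%%%%%%%%%%%%%%%%%%%%%%%%%%%%%%%%%%%##**
-0.38 %########*******+*#%%%%%%%%%%%%%%%%%%%%%%%%%%%%%%%%%%%%%%%%%%%%%%%%%##**
-0.36 %########*******+*#%%%%%%%%%%%%%%%%%%%%%%%%%%%%%%%%%%%%%%%%%%%%%%%%%##**
-0.34 %########*******+*#%%%%%%%%%%%%%%%%%%%%%%%%%%%%%%%%%%%%%%%%%%%%%%%%%##**
-0.32 %########*******+*#%%%%%%%%%%%%%%%%%%%%%%%%%%%%%%%%%%%%%%%%%%%%%%%%%%#**
-0.30 %########**++++++*#%%%%%%%%%%%%%%%%%%%%%%%%%%%%%%%%%%%%%%%%%%%%%%%%%%#**
-0.28 %########**++===+*#%%%%%%%%%%%%%%%%%%%%%%%%%%%%%%%%%%%%%%%%%%%%%%%%%##**
-0.26 %########**+====+*#%%%%%%%%%%%%%%%%%%%%%%%%%%%%%%%%%%%%%%%%%%%%%%%%##**+
-0.24 %########**++++=+*#%%%%%%%%%%%%%%%%##*********#######%%%%%%%%%%%%%%#**++
-0.22 #########**++++++*#%%%%%%%%%%%%%%%%*+=========++++++*#%%%%%%%%%%%###**++
-0.20 %########**++++++*#%%%%%%%%%%%%%%%#*=--------====--=+#%%%%%%#######***++
-0.18 ##*######**++++++*#%%%@%@@%%%%%%%%#*--=++++*****+=--+#%%%%%##*********++
-0.16 #########**++++++*#%%@@@@@@@%%%%%%#*==+*#%%%%%%%#*=-+#%%%###**********++
-0.14 ########**+++++++*#%%@@@@@@@%@@@%%#+==*#%%%%%%%%#*=-+#%###*********
[... 1491 characters left out ...]
+++++++++++++++
 0.26 *+++++++++++***+=========+============+++++++=+=++===+=+++++++==++=+===+
 0.28 *+++++++++++***+================++=====++===========++=+++==+===+======+
 0.30 *+++++++++++***+========+====++++=+==++++==+++++++++++++++++++++=+==++++
top brown_bottle_mid [([182.5, 355.2], 0.57)]
top beaker_mid [([285.3, 152.6], 0.63)]
top big_tube_mid [([184.2, 353.7], 0.69), ([238.2, 251.1], 0.67)]
top r_clip [([283.2, 333.8], 0.91)]
scene brown_bottle_mid [([195.2, 272.8], 0.72)]
scene beaker_mid [([351.1, 279.7], 0.67), ([271.8, 271.7], 0.58)]
scene big_tube_mid [([322.9, 188.0], 0.7)]
scene r_clip [([215.0, 284.6], 0.72), ([236.7, 343.3], 0.64)]
27.75 [0.57631987 0.18138614 0.27310685]
```

```bash
python3 -c "
from station import finish_job; print(finish_job())"
```

```text
the job is handed in; nothing more can be done
None
```

I've handed the job in: the carrier was pushed to its stop, the R-clip was pressed through the cross-hole until it met firm resistance, and the 6 stands within about 0.03 rad of the index. The bottle, beaker and tube still show where they were. I had no pictures left to see the sprung leg, so that it snapped under the shaft is judged from the clip's depth and the forces.

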